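Rebuild the banding wheel's spindle stack and lock it with the keeper

TASK

Put the banding wheel's spindle back together: onto the upright spindle goes first the aluminium spacer sleeve, its narrow spigot end down in the cup at the spindle's foot, then the black-and-steel thrust bearing, then the brass washer; lower each one all the way down, do not let it drop. Then slide the red keeper fork sideways fully home into the spindle's groove above the washer, flat on it, and let go. Leave the other things on the bench where they are.

Things in the scene. Friction and masses are not known exactly. Their poses are not given: they have to be found in the camera images.
- spindle_foot (a point): Middle of the top rim of the cup round the spindle's foot, 35 mm above the bench; z up the spindle's axis. The banding-wheel stand is bolted down: round dark iron base 180 mm across, 20 mm high; on it the cup, 66 mm outside, 48 mm inside, 10 mm deep; out of its middle an upright steel spindle 30 mm in diameter. The sleeve's shoulder comes to rest on the cup's rim.
- spindle_top (a point): Top of the spindle, 131 mm above the cup's rim. Down from here: a head 10.5 mm long and 30 mm in diameter (its upper 7 mm taper to 18 mm as a lead-in), below it a groove all round (neck 16 mm in diameter, 14.5 mm high, from 106 to 120.5 mm above the cup's rim), below that plain 30 mm spindle. The sleeve, bearing and washer together reach 110 mm above the rim. z up.
- sleeve_center (a point): Spacer sleeve: middle of its wide part, on its axis; x points along the axis to the spigot end. Aluminium tube, 33.6 mm bore; wide part 50 mm diameter, 90 mm long (blue line 14 mm from the spigot), then the spigot, 42 mm diameter, 9 mm long. 0.3 kg. Starts lying on its side on the bench (12 narrow flats outside: it lies still), spigot away from the robot or sideways. Spigot up on the spindle, it stands 9 mm too high for the keeper.
- bearing_center (a point): Centre of the thrust bearing: a steel ring with black bands, 66 mm outside diameter, 33 mm bore, 12 mm thick, 0.2 kg; either way up will do. It starts flat on the bench. z along its axis.
- washer_center (a point): Centre of the brass washer: 64 mm outside diameter, 33 mm bore, 8 mm thick, 0.15 kg, the same both ways up. It starts flat on the bench. z along its axis.
- keeper_seat (a point): Red keeper: the point, at mid thickness, where the spindle's axis stands when it is home; x points out of the fork's mouth, z up. Flat steel fork 5 mm thick, slot 20 mm wide; prongs reach 43 mm ahead of this point, the last 20 mm flaring to a 42 mm mouth, slot ends 10 mm behind it; 56 mm wide, 66 at the prong tips, 32 at the tail, which ends 58 mm behind. 0.2 kg. Starts flat on the bench, tab up, at any yaw.
- keeper_tab (a point): Where to hold the keeper: its upright grip tab, 12 mm thick (along the keeper's y), 32 mm long (along x), standing from 5 to 42 mm above the fork's underside, centred 41 mm behind the seat. This point is on the tab's middle, 28 mm above the fork's underside. Axes as for the seat.
- jar_center (a point): Bystander: centre of a green glass glaze jar, 60 mm diameter, 72 mm tall, upright, z up. Leave it where it is.
- tin_center (a point): Bystander: centre of a yellow grease tin, 68 mm diameter, 55 mm tall, upright, z up.
- spray_center (a point): Bystander: a cream spray bottle with a red trigger head, 84 mm diameter, 222 mm tall, its nozzle 62 mm from the axis; this point is on its axis 100 mm above the bench, z up.
- wheelhead_center (a point): Bystander: the banding wheel's head lying upside down, a dark iron disc 180 mm in diameter, 40 mm high at its hub; this point is on its axis 10 mm above the bench, z up.
- mug_center (a point): Bystander: centre of a bisque mug, 84 mm diameter, 82 mm tall, its handle reaching 32 mm further out to the mug's +y, z up.
- posts_center (a point): Bystander: two cream square kiln posts standing side by side, together 88 by 46 mm, up to 120 mm tall; this point is 45 mm above the bench, z up.
- scraper_center (a point): Bystander: a scraper with a wooden handle lying flat, 160 mm long along its x (80 mm each way from this point), 36 mm wide, 16 mm high, z up.
- mould_center (a point): Bystander: centre of a white plaster hump mould, a dome 100 mm across and 45 mm high, z up.
There are look-alikes about, which are no part of the job. Of the things that look like the part that bears keeper_seat, the smallest one is meant.

How it is judged (in metres and radians):
On the way, in this order (a step that is already met when the one before it is completed fails the run):
1. the sleeve is seated, spigot down in the cup, and released (horizontal distance between sleeve_center and spindle_foot below 0.004 m and z of sleeve_center in the frame of spindle_foot between 0.042 and 0.048 m and angle between sleeve_center's own x axis and vertical above 3.08 rad and contact force between sleeve and the fingers below 0.1 N), for 0.2 s.
2. the bearing lies on the sleeve and is released (horizontal distance between each of sleeve_center, bearing_center and spindle_foot below 0.004 m and z of sleeve_center in the frame of spindle_foot between 0.042 and 0.048 m and angle between sleeve_center's own x axis and vertical above 3.08 rad and z of bearing_center in the frame of spindle_foot between 0.093 and 0.099 m and angle between the z axis of bearing_center and the z axis of spindle_foot, either way round below 0.06 rad and contact force between bearing and the fingers below 0.1 N), for 0.2 s.
3. the washer lies on the bearing and is released (horizontal distance between each of bearing_center, washer_center and spindle_foot below 0.004 m and z of bearing_center in the frame of spindle_foot between 0.093 and 0.099 m and angle between the z axis of each of bearing_center, washer_center and the z axis of spindle_foot, either way round below 0.06 rad and z of washer_center in the frame of spindle_foot between 0.103 and 0.109 m and contact force between washer and the fingers below 0.1 N), for 0.2 s.
At the end, for the whole second after the job is handed in: On the spindle, bottom up: sleeve (spigot down in the cup), bearing, washer, each within 3 mm of fully down, 4 mm of the axis and 0.06 rad of level; keeper in the groove, seat within 5 mm of the axis, 3 mm low to 4.5 mm high of flat on the washer, 0.12 rad of level; all at rest, let go (horizontal distance between each of bearing_center, sleeve_center, washer_center and spindle_foot below 0.004 m and z of bearing_center in the frame of spindle_foot between 0.093 and 0.099 m and angle between the z axis of each of bearing_center, washer_center and the z axis of spindle_foot, either way round below 0.06 rad and z of sleeve_center in the frame of spindle_foot between 0.042 and 0.048 m and angle between sleeve_center's own x axis and vertical above 3.08 rad and z of washer_center in the frame of spindle_foot between 0.103 and 0.109 m and horizontal distance between keeper_seat and spindle_foot below 0.005 m and z of keeper_seat in the frame of spindle_foot between 0.1095 and 0.117 m and angle between keeper_seat's own z axis and vertical below 0.12 rad and linear speed of each of bearing, sleeve, washer, keeper below 0.02 m/s); the robot touches nothing.
It fails at once if the glaze jar or the grease tin is shifted by more than 30 mm or tipped over (distance of any of jar_center, tin_center from where it was at the start of the episode above 0.03 m or angle between any of jar_center, tin_center's own z axis and vertical above 0.5 rad).
It fails at once if another bystander (spray bottle, wheel head, mug, kiln posts, scraper, plaster mould) is shifted by more than 30 mm or tipped over (distance of any of spray_center, wheelhead_center, mug_center, posts_center, scraper_center, mould_center from where it was at the start of the episode above 0.03 m or angle between any of spray_center, wheelhead_center, mug_center, posts_center, scraper_center, mould_center's own z axis and vertical above 0.5 rad).
It fails at once if the bearing, sleeve or washer is dropped down the spindle (faster than 0.5 m/s on the spindle, out of the grip) ((horizontal distance between bearing_center and spindle_foot below 0.015 m and contact force between bearing and the fingers below 0.1 N and linear speed of bearing above 0.5 m/s) or (horizontal distance between sleeve_center and spindle_foot below 0.015 m and contact force between sleeve and the fingers below 0.1 N and linear speed of sleeve above 0.5 m/s) or (horizontal distance between washer_center and spindle_foot below 0.015 m and contact force between washer and the fingers below 0.1 N and linear speed of washer above 0.5 m/s)).
It also fails if it takes over 72 s, if anything falls off the work surface, if the arm or the gripper's body presses on something with over 40 N, if the wrist force passes 120 N, or if a joint passes its speed limit or range.

ROBOT

A 6-joint arm with a two-finger parallel gripper is mounted at the origin on the work surface. World frame = base frame: x ahead of the robot, y to its left, z up, the work surface at z = 0. Lengths are in mm, angles in rad, forces in N, time in s.
With the tool pointing down it reaches from about 350 to 875 mm from the base axis. Payload 4.2 kg.
Tool frame: the origin (TCP) lies midway between the tips of the shut fingers; the grasp point (between the pads) lies 19 mm behind it; z points along the fingers, y is the line along which they close (so a half turn about z gives the same grasp; the last joint's range is limited). The gripper opens to 85 mm and grips with 20 to 120 N. Pads are 22 mm wide; open, the fingers measure 114 mm over their backs; the gripper's body (76 mm by 85 mm) begins 54 mm behind the grasp point. The pads swing forward as they close: fully open they stand 13 mm farther back than shut.
Start: joints at [-1.073, 0.385, 0.008, 0, -1.194, -0.259], TCP at [147.853, -607.239, 231.312] pointing down, gripper open.
Joint ranges: [-3.14, 3.14], [-1.21, 2.06], [-1.07, 1.41], [-3.16, 2.05], [-2.99, -0.16], [-3.1, 3.1]. Speed limits (rad/s): [2.79, 2.79, 3.14, 3.14, 3.14, 3.14].

INTERFACE

Orientations are given as a unit quaternion [x, y, z, w].
In Python, from bench import sensors, get_image, camera_params, job_done gives the robot as it stands.
- The arm moves only by the tool servo_tool, never from a script. Its argument "motion" is a list of rows, each an object with "travel": the shift along the tool's x, y, z as a fraction of full scale, a list of three; "rot": the turn, a rotation vector about the tool's x, y, z as a fraction of full scale, a list of three; "hand": the opening, from 0 (shut) to 1 (fully open). In form: [{"travel": [x, y, z], "rot": [wx, wy, wz], "hand": hand}, ...]. A call has 1 to 10 rows; each row shifts and turns the commanded pose from where the row before left it, along the tool's axes as they then stand; what a row does not reach is not made up. Full scale, the value 1, is 25 cm for a shift and 360 degrees for a turn. A row lasts 1/12 s, in which the tool goes at most 41.7 mm and 7.16 degrees, less where a joint would pass 70% of its speed; a pose out of reach is approached as far as the arm can. A call with a number of a shift or a turn outside -1 to 1 is refused whole. A call with a gripper value outside its range is refused whole. The fingers move at their own pace and stop on an object; the grip force is fixed at half the most. Time passes only in rows, so rows that do not move let the fingers close. It gives the time, the measured TCP pose, the force, the opening and the grip force at its end, in the units of the state.
- sensors.read_state(): the state, without advancing time (a new reading comes with each control period).
- get_image(name): name is "scene" or "side" or "wrist"; returns (picture, depth): 480x640x3 uint8, red, green, blue; 480x640 float32, mm along the optical axis (not along the pixel's ray), 0 where there is no reading.
- camera_params(name): a dict with "camera_matrix" (3x3 intrinsics, pixels), "R" (3x3) and "t" (3): a world point X has camera coordinates R X + t; the wrist camera has in their place "mount" (4x4, takes a point from camera to tool coordinates, whose origin is the TCP and whose axes are the flange's). Camera axes: x right, y down, z forward; pixel columns grow to the right and rows downward; lengths in mm; the calibration is good to about 2 mm. A picture is of the moment at which its call begins: read the wrist's pose just before it. camera_params takes no time and is no camera call.
- job_done(): hands the job in; it is judged then, once.
The state is a dict: "clock": time; "joints": joint angles; "joint_vel": joint speeds; "joint_efforts": joint torques, N m; "position": TCP position; "ee_rot": TCP orientation; "contact_force": force on the tool from outside, world axes, zero at the start; "wrist_torque": the same for the moment, N m; "gripper_width": finger opening in mm; "grasp_force": force on a finger pad.
Only numpy, scipy, OpenCV 4.12 (cv2) and the standard library are available. Lean on these libraries where they do the work, as an engineer would, in place of code of your own. Each camera call takes 0.05 s, during which the arm holds its last target. There are 200 camera calls.

## Working session

There is one attempt and no reset: what is moved stays moved. The work goes in short steps, Python scripts to look and compute and a tool call to move; the robot and the scene stay as the last step left them, time stands still between calls to the robot, and variables do not carry over. Pictures are saved under pics/ and viewed, at most 13 in all, crops included, and the job is handed in when it is done.

Besides the shell and the picture viewer there is one more tool, called as a command line: name --argument value ..., lists and objects as JSON in quotes. servo_tool: Moves the arm, as the interface text tells. Its arguments: {"type":"object","properties":{"motion":{"type":"array"}},"required":["motion"]}

```bash
ls; mkdir -p pics; cat > h.py <<'E'
import numpy as np, cv2
from bench import sensors, get_image, camera_params, job_done
from scipy.spatial.transform import Rotation as Ro
def snap(n):
    s=sensors.read_state(); im,d=get_image(n); p=camera_params(n); K=np.array(p["camera_matrix"])
    if n=="wrist":
        M=np.array(p["mount"]); T=np.eye(4); T[:3,:3]=Ro.from_quat(s["ee_rot"]).as_matrix(); T[:3,3]=s["position"]
        C=T@M
    else:
        R=np.array(p["R"]); t=np.array(p["t"]); C=np.eye(4); C[:3,:3]=R.T; C[:3,3]=-R.T@t
    return im,d,K,C
def ray(K,C,uv):
    r=C[:3,:3]@np.linalg.solve(K,[uv[0],uv[1],1]); return C[:3,3],r
def onz(K,C,uv,z):
    o,r=ray(K,C,uv); return o+r*(z-o[2])/r[2]
def cloud(d,K,C):
    v,u=np.mgrid[:d.shape[0],:d.shape[1]]
    P=np.stack([(u-K[0,2])/K[0,0]*d,(v-K[1,2])/K[1,1]*d,d],-1)
    return P@C[:3,:3].T+C[:3,3]
def save(im,name): cv2.imwrite("pics/"+name,cv2.cvtColor(im,cv2.COLOR_RGB2BGR))
E
python3 - <<'E'
from h import *
for n in("scene","side"):
    im,d,K,C=snap(n); save(im,n+".png"); np.savez(n,im=im,d=d,K=K,C=C); print(n,C[:3,3],C[:3,2],K[0,0])
print(sensors.read_state()); print(camera_params("wrist"))
E
```

```text
pics
scene [1101.0206326 -204.7893896 1131.8935694] [-0.53185284  0.1283826  -0.83704867] 564.728181858179
side [ -65.24960479 1066.28540914  954.51336616] [ 0.35267006 -0.74229709 -0.56975333] 616.085562550449
{'clock': 0.1, 'joints': array([-1.07340633e+00,  3.85452144e-01,  6.78085087e-03, -4.28991120e-04,
       -1.19401505e+00, -2.58624682e-01]), 'joint_vel': array([-0.00148324,  0.0011468 ,  0.00358364,  0.00223761,  0.00307046,
        0.0022213 ]), 'joint_efforts': array([-7.71407449e-04, -3.93318844e+01,  1.88930833e+01,  4.19794813e+00,
       -2.53565406e-03, -1.35335092e-06]), 'position': array([ 147.72235232, -606.75732749,  230.35566896]), 'ee_rot': array([-1.19020682e-01,  9.92891305e-01,  9.51875232e-04, -1.63473979e-04]), 'contact_force': array([ 0.68837492,  0.16752314, -0.35660354]), 'wrist_torque': array([0.03077204, 0.05298739, 0.02509012]), 'grasp_force': 0.0, 'gripper_width': 85.05801241029114}
{'camera_matrix': array([[352.0599389 ,   0.        , 317.81752234],
       [  0.        , 352.0599389 , 241.39881511],
       [  0.        ,   0.        ,   1.        ]]), 'mount': array([[ 4.90277685e-04, -9.64355515e-01, -2.64609524e-01,
         6.70433108e+01],
       [ 9.99999857e-01,  4.16244938e-04,  3.35851532e-04,
        -7.42869313e-02],
       [-2.13737902e-04, -2.64609650e-01,  9.64355581e-01,
        -1.42644849e+02],
       [ 0.00000000e+00,  0.00000000e+00,  0.00000000e+00,
         1.00000000e+00]])}
```

View pics/scene.png

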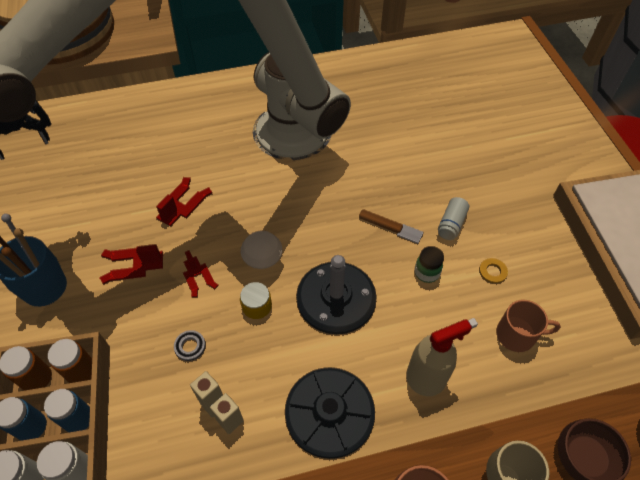

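View pics/side.png

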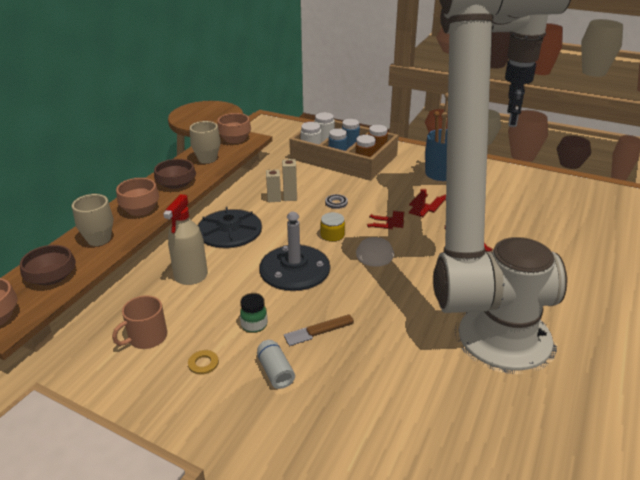

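The scene view shows the stand at (337,295), sleeve at (453,218), washer at (493,270), bearing at (190,345), and three red forks at (183,203), (132,263) and (199,272). The side view shows the spindle at (293,240), sleeve at (276,365), washer at (203,361) and bearing at (336,201). Next I'll measure them and enlarge the forks.

```bash
python3 - <<'E'
from h import *
S={n:np.load(n+".npz") for n in("scene","side")}
def comps(n,m,box,minA=40):
    m=m.astype(np.uint8); b=np.zeros_like(m); x0,y0,x1,y1=box; b[y0:y1,x0:x1]=m[y0:y1,x0:x1]
    k,l,st,c=cv2.connectedComponentsWithStats(b)
    return [(l==i) for i in range(1,k) if st[i,4]>minA]
for n,boxr,boxw in(("scene",(80,160,240,310),(470,250,520,290)),("side",(360,180,500,260),(180,340,230,380))):
    s=S[n]; im,d,K,C=s["im"],s["d"],s["K"],s["C"]; P=cloud(d,K,C)
    hsv=cv2.cvtColor(im,cv2.COLOR_RGB2HSV)
    red=((hsv[...,0]<6)|(hsv[...,0]>172))&(hsv[...,1]>170)&(hsv[...,2]>60)
    for m in comps(n,red,boxr):
        q=P[m&(d>0)]; lo=q[q[:,2]<15]
        (c,wh,a)=cv2.minAreaRect(lo[:,:2].astype(np.float32)) if len(lo)>5 else (0,0,0)
        vv,uu=np.nonzero(m); print(n,"red",uu.mean(),vv.mean(),m.sum(),"mean",q.mean(0).round(),"zmax",np.percentile(q[:,2],98).round(1),c,wh,a)
    y=(hsv[...,0]>15)&(hsv[...,0]<30)&(hsv[...,1]>150)
    for m in comps(n,(abs(P[...,2]-7)<6)&(P[...,2]>4)&(d>0),boxw):
        q=P[m]; print(n,"washer",m.sum(),np.median(q,0).round(1),(q.min(0)+q.max(0))/2,np.ptp(q,0))
    # sleeve
    box=(435,190,475,245) if n=="scene" else (250,335,300,390)
    m=(P[...,2]>20)&(P[...,2]<60)&(d>0)
    for mm in comps(n,m,box):
        q=P[mm]; e=cv2.minAreaRect(q[:,:2].astype(np.float32)); print(n,"sleeve",mm.sum(),q.mean(0).round(1),np.percentile(q[:,2],98),e)
    box=(165,325,215,370) if n=="scene" else (320,190,352,212)
    for mm in comps(n,(P[...,2]>5)&(P[...,2]<20)&(d>0),box):
        q=P[mm]; print(n,"bearing",mm.sum(),(q.min(0)+q.max(0))/2,np.ptp(q,0),np.median(q[:,2]))
    m=(P[...,2]>130)&(P[...,2]<180)&(d>0)
    box=(320,240,360,320) if n=="scene" else (280,200,310,270)
    for mm in comps(n,m,box,10):
        q=P[mm]; t=q[q[:,2]>q[:,2].max()-4]; print(n,"spindle",mm.sum(),q.mean(0).round(1),t.mean(0).round(1),q[:,2].max())
s=S["scene"]; save(cv2.resize(s["im"][160:320,80:240],(640,640)[:2],interpolation=cv2.INTER_CUBIC)[:600],"forks.png")
E
```

```text
scene red 183.55758426966293 199.83426966292134 712 mean [ 179. -320.   14.] zmax 61.8 (176.0783233642578, -327.21478271484375) (89.66557312011719, 138.58880615234375) 42.347225189208984
scene red 121.5993883792049 263.3761467889908 654 mean [ 325. -483.    8.] zmax 13.2 (323.9691162109375, -483.8063659667969) (92.66732025146484, 90.88420867919922) 85.12010192871094
scene red 200.52702702702703 281.0 296 mean [ 416. -311.    6.] zmax 10.6 (416.05743408203125, -312.17120361328125) (64.06297302246094, 60.53810119628906) 13.083104133605957
scene washer 416 [556.6 347.3   8.3] [554.22570683 348.61138065   8.50422695] [63.90807936 68.09524911  8.95037134]
scene sleeve 755 [411.  301.   44.2] 53.69643517430457 ((407.5152587890625, 303.05816650390625), (49.60892105102539, 105.9414291381836), 50.4208869934082)
scene bearing 586 [ 567.43213518 -355.52753573   12.02537416] [68.68187623 64.27305825 13.88969324] 12.341493440564477
scene spindle 248 [536.9 -23.6 154.5] [533.8 -20.7 169.1] 172.04387463137357
side red 424.5811764705882 204.06588235294117 425 mean [ 321. -426.   22.] zmax 61.6 (325.55438232421875, -456.68194580078125) (148.2036590576172, 78.716552734375) 83.30181884765625
side red 389.6363636363636 220.35064935064935 308 mean [ 386. -313.   15.] zmax 43.5 (396.71099853515625, -311.4255676269531) (94.51640319824219, 61.67699432373047) 12.070732116699219
side washer 483 [554.7 351.9   9. ] [558.13152583 346.35453743   8.50060078] [72.13819988 74.29997613  8.98938211]
side sleeve 957 [404.4 314.3  43.9] 53.12092062352254 ((407.462158203125, 306.39166259765625), (49.98483657836914, 103.39078521728516), 50.112571716308594)
side bearing 246 [ 566.98455649 -360.77250115   12.23118572] [75.83140986 94.64188256 14.44767055] 12.550267936050716
side spindle 199 [529.2 -14.4 150.5] [529.5 -16.8 167.9] 170.7152746628352
```

View pics/forks.png

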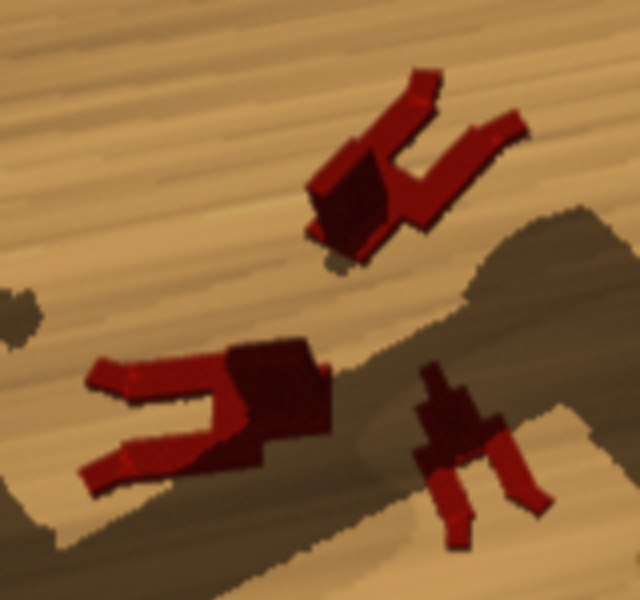

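Three things fit "red fork": scene pixels (183,203), (132,263) and (199,272). The one at (199,272) measures about 95 x 62 mm with its tab top at 43 mm. That matches the given 101 x 66 x 42, and the other two are larger, with tabs up to 62 mm high. The crop confirms that the one at (199,272) is the smallest, so it is the keeper. Its prongs point to +x with a yaw of about 12°. The sleeve is at about (407,305), with the spigot (blue-line end) pointing along about -40°. Now I'll move to overlook the spindle.

servo_tool --motion '[{"travel": [-0.1, 0.116, -0.0175], "rot": [0, 0, 0], "hand": 1}, {"travel": [-0.1, 0.116, -0.0175], "rot": [0, 0, 0], "hand": 1}, {"travel": [-0.1, 0.116, -0.0175], "rot": [0, 0, 0], "hand": 1}, {"travel": [-0.1, 0.116, -0.0175], "rot": [0, 0, 0], "hand": 1}, {"travel": [-0.1, 0.116, -0.0175], "rot": [0, 0, 0], "hand": 1}, {"travel": [-0.1, 0.116, -0.0175], "rot": [0, 0, 0], "hand": 1}, {"travel": [-0.1, 0.116, -0.0175], "rot": [0, 0, 0], "hand": 1}, {"travel": [-0.1, 0.116, -0.0175], "rot": [0, 0, 0], "hand": 1}, {"travel": [-0.1, 0.116, -0.0175], "rot": [0, 0, 0], "hand": 1}, {"travel": [-0.1, 0.116, -0.0175], "rot": [0, 0, 0], "hand": 1}]'

```text
clock: 0.93
position: [322.2, -264.5, 275.1]
ee_rot: [-0.119, 0.993, 0.0, -0.0]
contact_force: [0.7, 0.9, 0.9]
gripper_width: 85.4
grasp_force: 0.0
```

servo_tool --motion '[{"travel": [-0.1, 0.116, -0.0175], "rot": [0, 0, 0], "hand": 1}, {"travel": [-0.1, 0.116, -0.0175], "rot": [0, 0, 0], "hand": 1}, {"travel": [-0.1, 0.116, -0.0175], "rot": [0, 0, 0], "hand": 1}, {"travel": [-0.1, 0.116, -0.0175], "rot": [0, 0, 0], "hand": 1}, {"travel": [-0.1, 0.116, -0.0175], "rot": [0, 0, 0], "hand": 1}, {"travel": [-0.1, 0.116, -0.0175], "rot": [0, 0, 0], "hand": 1}, {"travel": [0, 0, 0], "rot": [0, 0, 0], "hand": 1}, {"travel": [0, 0, 0], "rot": [0, 0, 0], "hand": 1}]'

```text
clock: 1.6
position: [427.1, -60.2, 301.0]
ee_rot: [-0.121, 0.993, 0.0, -0.0]
contact_force: [-0.2, 0.2, 0.4]
gripper_width: 85.5
grasp_force: 0.0
```

```bash
cat >> h.py <<'E'
def plan(p,R=None,s=None):
    """print the shift (tool axes, fractions) and the turn to reach TCP p, rotation R"""
    s=s or sensors.read_state(); R0=Ro.from_quat(s["ee_rot"]); d=R0.inv().apply(np.array(p,float)-s["position"])
    print("t",round(s["clock"],2),"at",s["position"].round(1),"shift frac",(d/250).round(4),"rows",np.ceil(np.linalg.norm(d)/41.7))
    if R is not None:
        v=(R0.inv()*R).as_rotvec(); print("turn frac (tool)",(v/2/np.pi).round(4),"rows",np.ceil(np.degrees(np.linalg.norm(v))/7.16))
E
python3 - <<'E'
from h import *
s=sensors.read_state(); print(s["clock"],s["position"],s["joints"].round(3))
im,d,K,C=snap("wrist"); save(im,"w1.png"); np.savez("w1",im=im,d=d,K=K,C=C); print(C[:3,3])
P=cloud(d,K,C); 
m=(P[...,2]>168-6)&(P[...,2]<175)&(d>0); print("top",m.sum(),P[m].mean(0) if m.any() else 0)
# bystanders: objects >25mm tall from scene view
z=np.load("scene.npz"); Q=cloud(z["d"],z["K"],z["C"])
for nm,(u,v) in dict(jar=(430,262),tin=(256,300),spray=(433,370),mug=(522,325),post=(218,400),mould=(262,250),scr=(392,226),wh=(330,407)).items():
    q=Q[v-8:v+9,u-8:u+9].reshape(-1,3); print(nm,np.median(q,0).round())
E
```

```text
1.6 [427.14963294 -60.1575268  300.95757878] [ 0.239 -0.002 -0.308 -0.    -1.266 -1.568]
[362.21708359 -76.33568511 443.66144554]
top 499 [530.6170696  -21.54423321 165.08906219]
jar [533. 191.  71.]
tin [ 523. -198.   55.]
spray [786.  92. 128.]
mug [699. 352.   7.]
post [ 729. -307.   90.]
mould [ 391. -160.   40.]
scr [384. 160.  12.]
wh [ 780. -102.   41.]
```

View pics/w1.png

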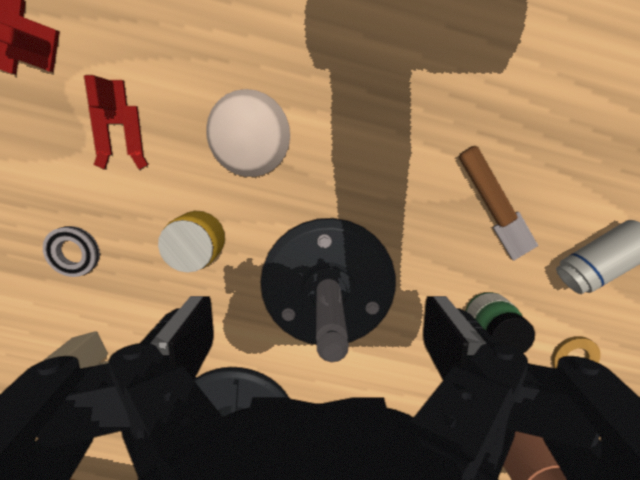

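The wrist view shows the spindle top at (332,347), the keeper at (115,120), the bearing at (72,250), the sleeve at (605,255) with its blue line at the left end, and the washer at (577,350). Next I'll go over the sleeve and turn to its axis.

servo_tool --motion '[{"travel": [-0.0314, 0.1387, 0.02], "rot": [0, 0, 0], "hand": 1}, {"travel": [-0.0314, 0.1387, 0.02], "rot": [0, 0, 0], "hand": 1}, {"travel": [-0.0314, 0.1387, 0.02], "rot": [0, 0, 0], "hand": 1}, {"travel": [-0.0314, 0.1387, 0.02], "rot": [0, 0, 0], "hand": 1}, {"travel": [-0.0314, 0.1387, 0.02], "rot": [0, 0, 0], "hand": 1}, {"travel": [-0.0314, 0.1387, 0.02], "rot": [0, 0, 0], "hand": 1}, {"travel": [-0.0314, 0.1387, 0.02], "rot": [0, 0, 0], "hand": 1}, {"travel": [-0.0314, 0.1387, 0.02], "rot": [0, 0, 0], "hand": 1}, {"travel": [-0.0314, 0.1387, 0.02], "rot": [0, 0, 0], "hand": 1}, {"travel": [-0.0314, 0.1387, 0.02], "rot": [0, 0, 0], "hand": 1}]'

```text
clock: 2.48
position: [421.0, 293.6, 250.9]
ee_rot: [-0.118, 0.993, -0.0, -0.0]
contact_force: [1.4, -0.4, 1.2]
gripper_width: 85.6
grasp_force: 0.0
```

servo_tool --motion '[{"travel": [0, 0, 0], "rot": [0, 0, -0.0195], "hand": 1}, {"travel": [0, 0, 0], "rot": [0, 0, -0.0195], "hand": 1}, {"travel": [0, 0, 0], "rot": [0, 0, -0.0195], "hand": 1}, {"travel": [0, 0, 0], "rot": [0, 0, -0.0195], "hand": 1}, {"travel": [0, 0, 0], "rot": [0, 0, -0.0195], "hand": 1}, {"travel": [0, 0, 0], "rot": [0, 0, -0.0195], "hand": 1}, {"travel": [0, 0, 0], "rot": [0, 0, -0.0195], "hand": 1}, {"travel": [0, 0, 0], "rot": [0, 0, -0.0195], "hand": 1}, {"travel": [0, 0, 0], "rot": [0, 0, -0.0195], "hand": 1}]'

```text
clock: 3.23
position: [421.4, 291.8, 251.0]
ee_rot: [-0.623, 0.782, -0.0, -0.001]
contact_force: [-0.1, -0.4, -0.1]
gripper_width: 85.4
grasp_force: 0.0
```

servo_tool --motion '[{"travel": [0, 0, 0], "rot": [0, 0, -0.0195], "hand": 1}, {"travel": [0, 0, 0], "rot": [0, 0, -0.0195], "hand": 1}, {"travel": [0, 0, 0], "rot": [0, 0, -0.0195], "hand": 1}, {"travel": [0, 0, 0], "rot": [0, 0, -0.0195], "hand": 1}, {"travel": [0, 0, 0], "rot": [0, 0, -0.0195], "hand": 1}, {"travel": [0, 0, 0], "rot": [0, 0, -0.0195], "hand": 1}, {"travel": [0, 0, 0], "rot": [0, 0, -0.0195], "hand": 1}, {"travel": [0, 0, 0], "rot": [0, 0, -0.0195], "hand": 1}, {"travel": [0, 0, 0], "rot": [0, 0, -0.0195], "hand": 1}, {"travel": [0, 0, 0], "rot": [0, 0, 0], "hand": 1}]'

```text
clock: 4.07
position: [421.3, 291.9, 251.0]
ee_rot: [0.94, -0.342, -0.0, 0.0]
contact_force: [-0.0, -0.3, -0.8]
gripper_width: 85.2
grasp_force: 0.0
```

```bash
python3 - <<'E'
from h import *
s=sensors.read_state(); print(s["clock"],s["position"],s["joints"].round(3))
im,d,K,C=snap("wrist"); save(im,"w2.png"); np.savez("w2",im=im,d=d,K=K,C=C); print(C[:3,3])
P=cloud(d,K,C)
near=np.hypot(P[...,0]-408,P[...,1]-304)<75
m=(P[...,2]>12)&(P[...,2]<60)&(d>0)&near; q=P[m]
print(m.sum(),np.percentile(q[:,2],[2,50,99]),cv2.minAreaRect(q[:,:2].astype(np.float32)))
t=q[q[:,2]>44]; c=t[:,:2].mean(0); w,V=np.linalg.eigh(np.cov((t[:,:2]-c).T)); print("ridge",c,V[:,1],np.degrees(np.arctan2(V[1,1],V[0,1])))
ax=V[:,1]*np.sign(V[0,1]); a=(t[:,:2]-c)@ax; print("extent of ridge",a.min(),a.max())
hsv=cv2.cvtColor(im,cv2.COLOR_RGB2HSV); b=m&(hsv[...,0]>95)&(hsv[...,0]<130)&(hsv[...,1]>110); aa=(P[b][:,:2]-c)@ax; print("blue",b.sum(),np.median(aa),P[b].mean(0))
# whole-sleeve extent along axis
a=(q[:,:2]-c)@ax; n=(q[:,:2]-c)@np.array([-ax[1],ax[0]]); print("ext",np.percentile(a,[.5,99.5]),np.percentile(n,[.5,99.5]))
for f in("scene","side"):
    z=np.load(f+".npz"); Q=cloud(z["d"],z["K"],z["C"]); h=(Q[...,2]>44)&(np.hypot(Q[...,0]-408,Q[...,1]-304)<75)&(z["d"]>0); t2=Q[h]; print(f,t2.mean(0))
w=np.load("w1.npz"); Q=cloud(w["d"],w["K"],w["C"]); h=(Q[...,2]>163)&(Q[...,2]<170)&(np.hypot(Q[...,0]-530,Q[...,1]+21)<30)&(w["d"]>0)
print("spindle w1",cv2.minEnclosingCircle(Q[h][:,:2].astype(np.float32)),Q[h].mean(0),h.sum())
for f in("scene","side"):
    z=np.load(f+".npz"); Q=cloud(z["d"],z["K"],z["C"]); h=(Q[...,2]>163)&(Q[...,2]<175)&(np.hypot(Q[...,0]-530,Q[...,1]+21)<30)&(z["d"]>0); print(f,Q[h].mean(0),h.sum())
E
```

```text
4.0667 [421.34702808 291.92857486 251.02024009] [ 0.923  0.179 -0.23  -0.    -1.163 -0.05 ]
[472.86637774 248.86657384 393.65925548]
4384 [30.2435961  46.07606726 50.75501953] ((408.4963684082031, 304.9487609863281), (49.71816635131836, 99.46231079101562), 49.931434631347656)
ridge [408.52943215 305.07279949] [-0.77254908  0.63495505] 140.58334918067916
extent of ridge -49.69332253360678 49.02455397733044
blue 92 26.559086164386052 [428.20061305 287.18507364  45.95971499]
ext [-48.73553644  49.51701155] [-24.50238551  24.25888316]
scene [407.08293219 302.87719001  48.44772276]
side [404.59607284 310.077725    48.83777612]
spindle w1 ((531.5784912109375, -21.08057975769043), 12.20560073852539) [531.03527323 -21.35749781 165.42728516] 440
scene [533.48347377 -22.51787314 166.15581574] 95
side [529.97422487 -16.43627387 166.63273369] 47
```

View pics/w2.png

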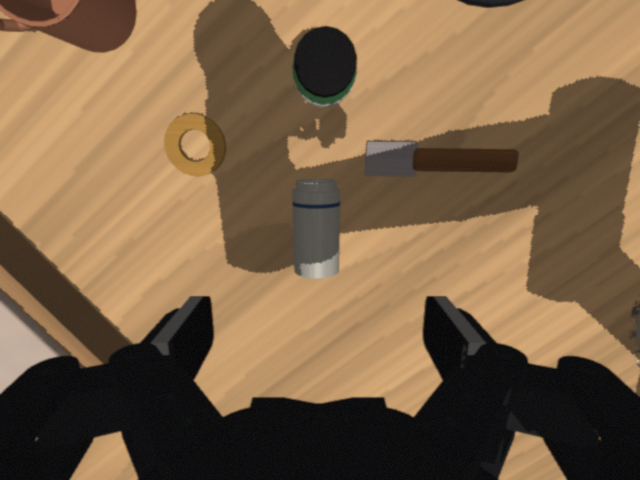

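The wrist view shows the sleeve at (317,228), running straight up the picture with its blue line and spigot at the top (317,205). Its length is 99 mm and its top is at 50 mm, as they should be, and the axis is at -39.7°. I'll tilt 30° and compute the approach.

servo_tool --motion '[{"travel": [0, 0, 0], "rot": [0, 0.0167, 0], "hand": 1}, {"travel": [0, 0, 0], "rot": [0, 0.0167, 0], "hand": 1}, {"travel": [0, 0, 0], "rot": [0, 0.0167, 0], "hand": 1}, {"travel": [0, 0, 0], "rot": [0, 0.0167, 0], "hand": 1}, {"travel": [0, 0, 0], "rot": [0, 0.0167, 0], "hand": 1}, {"travel": [0, 0, 0], "rot": [0, 0, 0], "hand": 1}, {"travel": [0, 0, 0], "rot": [0, 0, 0], "hand": 1}]'

```text
clock: 4.7
position: [420.5, 293.0, 250.4]
ee_rot: [0.908, -0.33, 0.243, 0.089]
contact_force: [-0.1, -0.5, -0.3]
gripper_width: 85.6
grasp_force: 0.0
```

```bash
python3 - <<'E'
from h import *
s=sensors.read_state(); M=Ro.from_quat(s["ee_rot"]).as_matrix(); print(M.round(3),s["joints"].round(3))
sx=np.array([.7695,-.6385,0]); G=np.array([408.5,305,0])-22*sx+[0,0,26]; zt=.866*np.array([0,0,-1])+.5*sx
T=G+23.3*M[:,2]; print(T); plan(T-60*M[:,2]); plan(T)
E
```

```text
[[ 0.663 -0.643  0.382]
 [-0.556 -0.766 -0.323]
 [ 0.5    0.002 -0.866]] [ 1.18   0.178 -0.526  0.561 -1.111 -0.624]
[400.4766046  311.52375642   5.82622959]
t 4.7 at [420.5 293.  250.4] shift frac [-0.5838 -0.0067  0.5527] rows 5.0
t 4.7 at [420.5 293.  250.4] shift frac [-0.5838 -0.0067  0.7927] rows 6.0
```

servo_tool --motion '[{"travel": [-0.1168, -0.0013, 0.1105], "rot": [0, 0, 0], "hand": 1}, {"travel": [-0.1168, -0.0013, 0.1105], "rot": [0, 0, 0], "hand": 1}, {"travel": [-0.1168, -0.0013, 0.1105], "rot": [0, 0, 0], "hand": 1}, {"travel": [-0.1168, -0.0013, 0.1105], "rot": [0, 0, 0], "hand": 1}, {"travel": [-0.1168, -0.0013, 0.1105], "rot": [0, 0, 0], "hand": 1}, {"travel": [0, 0, 0.06], "rot": [0, 0, 0], "hand": 1}, {"travel": [0, 0, 0.06], "rot": [0, 0, 0], "hand": 1}, {"travel": [0, 0, 0.06], "rot": [0, 0, 0], "hand": 1}, {"travel": [0, 0, 0.06], "rot": [0, 0, 0], "hand": 1}, {"travel": [0, 0, 0], "rot": [0, 0, 0], "hand": 1}]'

```text
clock: 5.53
position: [402.7, 309.9, 5.4]
ee_rot: [0.907, -0.332, 0.243, 0.09]
contact_force: [-0.1, -0.7, -0.4]
gripper_width: 85.3
grasp_force: 0.0
```

servo_tool --motion '[{"travel": [0, 0, 0], "rot": [0, 0, 0], "hand": 0}, {"travel": [0, 0, 0], "rot": [0, 0, 0], "hand": 0}, {"travel": [0, 0, 0], "rot": [0, 0, 0], "hand": 0}, {"travel": [0, 0, 0], "rot": [0, 0, 0], "hand": 0}, {"travel": [0, 0, 0], "rot": [0, 0, 0], "hand": 0}, {"travel": [0, 0, 0], "rot": [0, 0, 0], "hand": 0}, {"travel": [0, 0, 0], "rot": [0, 0, 0], "hand": 0}, {"travel": [0, 0, 0], "rot": [0, 0, 0], "hand": 0}]'

```text
clock: 6.2
position: [401.7, 313.3, 8.0]
ee_rot: [0.908, -0.33, 0.245, 0.088]
contact_force: [-1.9, -0.7, 6.4]
gripper_width: 48.2
grasp_force: 62.5
```

servo_tool --motion '[{"travel": [0.025, 0, -0.0433], "rot": [0, 0, 0], "hand": 0}, {"travel": [0.0714, 0, -0.1237], "rot": [0, 0, 0], "hand": 0}, {"travel": [0.0714, 0, -0.1237], "rot": [0, 0, 0], "hand": 0}, {"travel": [0.0714, 0, -0.1237], "rot": [0, 0, 0], "hand": 0}, {"travel": [0.0714, 0, -0.1237], "rot": [0, 0, 0], "hand": 0}, {"travel": [0.0714, 0, -0.1237], "rot": [0, 0, 0], "hand": 0}, {"travel": [0.0714, 0, -0.1237], "rot": [0, 0, 0], "hand": 0}, {"travel": [0.0446, 0, -0.0774], "rot": [0, 0, 0], "hand": 0}, {"travel": [0, 0, 0], "rot": [0, 0, 0], "hand": 0}]'

```text
clock: 6.95
position: [401.3, 315.2, 260.1]
ee_rot: [0.908, -0.331, 0.243, 0.083]
contact_force: [-0.3, 0.5, -3.6]
gripper_width: 48.3
grasp_force: 64.2
```

servo_tool --motion '[{"travel": [0, 0, 0], "rot": [0, -0.0179, 0], "hand": 0}, {"travel": [0, 0, 0], "rot": [0, -0.0179, 0], "hand": 0}, {"travel": [0, 0, 0], "rot": [0, -0.0179, 0], "hand": 0}, {"travel": [0, 0, 0], "rot": [0, -0.0179, 0], "hand": 0}, {"travel": [0, 0, 0], "rot": [0, -0.0179, 0], "hand": 0}, {"travel": [0, 0, 0], "rot": [0, -0.0179, 0], "hand": 0}, {"travel": [0, 0, 0], "rot": [0, -0.0179, 0], "hand": 0}]'

```text
clock: 7.53
position: [399.9, 312.9, 254.7]
ee_rot: [0.931, -0.338, -0.126, -0.046]
contact_force: [0.4, -0.2, -3.6]
gripper_width: 48.3
grasp_force: 64.0
```

```bash
python3 - <<'E'
from h import *
s=sensors.read_state(); M=Ro.from_quat(s["ee_rot"]).as_matrix(); print(s["position"],M.round(3),s["joints"].round(3))
# target rotation: spigot dir in tool (s at pick) -> down
Mp=Ro.from_quat([0.908,-0.33,0.245,0.088]).as_matrix(); st=Mp.T@np.array([.7695,-.6385,0]); st/=np.linalg.norm(st); print("spigot in tool",st)
cur=M@st; ax=np.cross(cur,[0,0,-1]); v=ax/np.linalg.norm(ax)*np.arccos(-cur[2]); 
R=Ro.from_rotvec(v)*Ro.from_quat(s["ee_rot"]); print(R.as_matrix().round(3))
plan([0,0,0],R)
# grasp-in-tool: TCP -23.3 z ; sleeve axis point
G=np.array([531.5,-20.5,265.]); plan(G+23.3*R.as_matrix()[:,2],R)
E
```

```text
[399.88641781 312.89981831 254.69772807] [[ 0.739 -0.642 -0.205]
 [-0.619 -0.767  0.17 ]
 [-0.266  0.001 -0.964]] [ 0.811  0.213 -0.098 -0.28  -1.289  0.145]
spigot in tool [ 0.86460598 -0.00405356  0.50243414]
[[ 0.384 -0.64  -0.666]
 [-0.324 -0.768  0.552]
 [-0.865  0.004 -0.502]]
t 7.53 at [399.9 312.9 254.7] shift frac [-0.137   1.9857  1.096 ] rows 14.0
turn frac (tool) [-6.000e-04 -1.233e-01  1.000e-04] rows 7.0
t 7.53 at [399.9 312.9 254.7] shift frac [ 1.1379  0.6855 -0.308 ] rows 9.0
turn frac (tool) [-6.000e-04 -1.233e-01  1.000e-04] rows 7.0
```

servo_tool --motion '[{"travel": [0.1264, 0.0762, -0.0342], "rot": [0, 0, 0], "hand": 0}, {"travel": [0.1264, 0.0762, -0.0342], "rot": [0, 0, 0], "hand": 0}, {"travel": [0.1264, 0.0762, -0.0342], "rot": [0, 0, 0], "hand": 0}, {"travel": [0.1264, 0.0762, -0.0342], "rot": [0, 0, 0], "hand": 0}, {"travel": [0.1264, 0.0762, -0.0342], "rot": [0, 0, 0], "hand": 0}, {"travel": [0.1264, 0.0762, -0.0342], "rot": [0, 0, 0], "hand": 0}, {"travel": [0.1264, 0.0762, -0.0342], "rot": [0, 0, 0], "hand": 0}, {"travel": [0.1264, 0.0762, -0.0342], "rot": [0, 0, 0], "hand": 0}, {"travel": [0.1264, 0.0762, -0.0342], "rot": [0, 0, 0], "hand": 0}]'

```text
clock: 8.28
position: [516.0, -9.4, 254.0]
ee_rot: [0.931, -0.339, -0.125, -0.044]
contact_force: [1.4, 0.8, -3.7]
gripper_width: 48.0
grasp_force: 64.3
```

servo_tool --motion '[{"travel": [0, 0, 0], "rot": [0, -0.0176, 0], "hand": 0}, {"travel": [0, 0, 0], "rot": [0, -0.0176, 0], "hand": 0}, {"travel": [0, 0, 0], "rot": [0, -0.0176, 0], "hand": 0}, {"travel": [0, 0, 0], "rot": [0, -0.0176, 0], "hand": 0}, {"travel": [0, 0, 0], "rot": [0, -0.0176, 0], "hand": 0}, {"travel": [0, 0, 0], "rot": [0, -0.0176, 0], "hand": 0}, {"travel": [0, 0, 0], "rot": [0, -0.0176, 0], "hand": 0}, {"travel": [0, 0, 0], "rot": [0, 0, 0], "hand": 0}, {"travel": [0, 0, 0], "rot": [0, 0, 0], "hand": 0}]'

```text
clock: 9.03
position: [517.0, -8.3, 252.5]
ee_rot: [0.815, -0.298, -0.467, -0.169]
contact_force: [0.8, 0.4, -3.7]
gripper_width: 47.8
grasp_force: 64.4
```

```bash
python3 - <<'E'
from h import *
s=sensors.read_state(); M=Ro.from_quat(s["ee_rot"]).as_matrix(); print(s["position"],M.round(3),s["joints"].round(3))
ims=[]
for n in("scene","side"):
    im,d,K,C=snap(n); np.savez(n+"3",im=im,d=d,K=K,C=C); ims.append(im)
    Q=cloud(d,K,C); o,_=None,None
    # image position of the spindle axis at several heights
    p=camera_params(n); R=np.array(p["R"]); t=np.array(p["t"])
    for z in(166,190,240,290):
        x=K@(R@np.array([531.5,-20.5,z])+t); print(n,z,(x[:2]/x[2]).round(1))
save(np.hstack([cv2.resize(i[a:a+220,b:b+220],(400,400),interpolation=cv2.INTER_CUBIC) for i,a,b in((ims[0],110,220),(ims[1],80,190))]),"s3.png")
E
```

```text
[516.95111796  -8.30057048 252.48517199] [[ 0.385 -0.644 -0.661]
 [-0.329 -0.765  0.554]
 [-0.862  0.004 -0.506]] [-0.064  0.652  0.38  -0.648 -2.133  0.826]
scene 166 [338.3 258.8]
scene 190 [338.7 252.4]
scene 240 [339.4 238.3]
scene 290 [340.2 223.1]
side 166 [292.9 213.7]
side 190 [292.6 205.1]
side 240 [291.9 186.7]
side 290 [291.2 167.5]
```

View pics/s3.png

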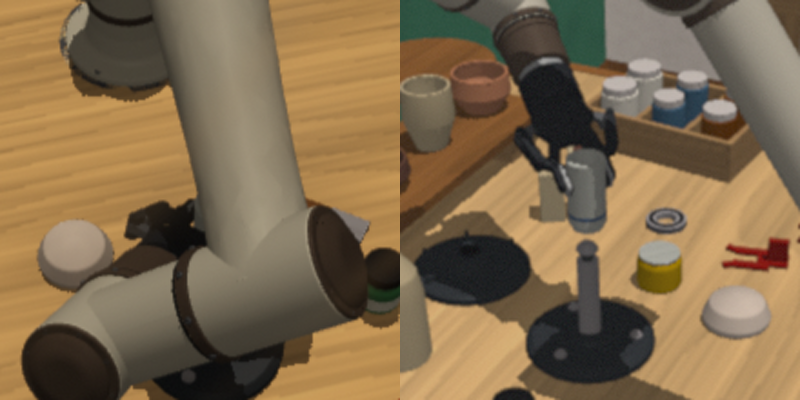

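The side crop shows the sleeve hanging upright, spigot down at crop (587,220), right over the spindle top at (587,250). The scene camera is blocked by the arm. I'll compare the two axes in the side depth, so the calibration bias cancels.

```bash
python3 - <<'E'
from h import *
from scipy.optimize import least_squares
s=sensors.read_state()
z=np.load("side3.npz"); Q=cloud(z["d"],z["K"],z["C"]); ok=(z["d"]>0)
def fit(lo,hi,r,c0):
    m=ok&(Q[...,2]>lo)&(Q[...,2]<hi)&(np.hypot(Q[...,0]-c0[0],Q[...,1]-c0[1])<r+8); q=Q[m][:,:2]
    f=least_squares(lambda c:np.hypot(*(q-c).T)-r,c0,loss="soft_l1"); return f.x.round(1),len(q),np.median(abs(f.fun)).round(2)
for lo,hi in((60,90),(90,120),(120,138)): print("spindle",lo,fit(lo,hi,15,(531,-20)))
for lo,hi in((207,222),(222,240),(240,255)): print("sleeve",lo,fit(lo,hi,24.6,(531,-20)))
m=ok&(np.hypot(Q[...,0]-531,Q[...,1]+15)<35)&(Q[...,2]>172); print("lowest",np.percentile(Q[m][:,2],[0.5,1,3,99.5]))
w=np.load("w1.npz"); Q=cloud(w["d"],w["K"],w["C"]); ok=(w["d"]>0)
for lo,hi in((60,90),(90,120),(120,138)): print("spindle w1",lo,fit(lo,hi,15,(531,-20)))
E
```

```text
spindle 60 (array([533. , -20.7]), 123, np.float64(1.43))
spindle 90 (array([532.6, -20.8]), 126, np.float64(1.23))
spindle 120 (array([532.8, -20.3]), 82, np.float64(1.13))
sleeve 207 (array([529.6, -19.4]), 115, np.float64(1.04))
sleeve 222 (array([529.5, -18. ]), 142, np.float64(1.24))
sleeve 240 (array([529.6, -18.5]), 128, np.float64(1.47))
lowest [196.90857027 199.32418852 208.08027059 615.79837322]
spindle w1 60 (array([532.5, -20.8]), 270, np.float64(0.16))
spindle w1 90 (array([532.6, -20.8]), 348, np.float64(0.16))
spindle w1 120 (array([532.6, -20.8]), 250, np.float64(0.16))
```

servo_tool --motion '[{"travel": [0.0073, -0.0016, -0.0124], "rot": [0, 0, 0], "hand": 0}, {"travel": [0, 0, 0], "rot": [0, 0, 0], "hand": 0}, {"travel": [0.0345, 0, 0.0202], "rot": [0, 0, 0], "hand": 0}, {"travel": [0.0345, 0, 0.0202], "rot": [0, 0, 0], "hand": 0}, {"travel": [0.0345, 0, 0.0202], "rot": [0, 0, 0], "hand": 0}, {"travel": [0.0345, 0, 0.0202], "rot": [0, 0, 0], "hand": 0}, {"travel": [0, 0, 0], "rot": [0, 0, 0], "hand": 0}]'

```text
clock: 9.72
position: [518.9, -9.8, 213.3]
ee_rot: [0.815, -0.297, -0.468, -0.169]
contact_force: [-0.5, 0.1, -4.7]
gripper_width: 48.3
grasp_force: 64.5
```

servo_tool --motion '[{"travel": [0.0345, 0, 0.0202], "rot": [0, 0, 0], "hand": 0}, {"travel": [0.0345, 0, 0.0202], "rot": [0, 0, 0], "hand": 0}, {"travel": [0.0345, 0, 0.0202], "rot": [0, 0, 0], "hand": 0}, {"travel": [0.0345, 0, 0.0202], "rot": [0, 0, 0], "hand": 0}, {"travel": [0, 0, 0], "rot": [0, 0, 0], "hand": 0}]'

```text
clock: 10.13
position: [519.2, -10.0, 173.7]
ee_rot: [0.815, -0.297, -0.468, -0.169]
contact_force: [-0.5, 0.4, -4.1]
gripper_width: 48.3
grasp_force: 64.5
```

```bash
python3 - <<'E'
from h import *
from scipy.optimize import least_squares
im,d,K,C=snap("side"); Q=cloud(d,K,C); ok=(d>0)
def fit(lo,hi,r,c0):
    m=ok&(Q[...,2]>lo)&(Q[...,2]<hi)&(np.hypot(Q[...,0]-c0[0],Q[...,1]-c0[1])<r+8); q=Q[m][:,:2]
    f=least_squares(lambda c:np.hypot(*(q-c).T)-r,c0,loss="soft_l1"); return f.x.round(1),len(q),np.median(abs(f.fun)).round(2)
print(fit(60,100,15,(532,-20)))
for lo,hi in((130,145),(145,160),(160,175),(175,190)): print("sleeve",lo,fit(lo,hi,24.6,(531,-20)))
s=sensors.read_state(); print(s["wrist_torque"],s["contact_force"],s["joints"].round(2))
E
```

```text
(array([533. , -20.7]), 157, np.float64(1.43))
sleeve 130 (array([531.6, -20.8]), 112, np.float64(1.26))
sleeve 145 (array([531.5, -20.9]), 108, np.float64(1.27))
sleeve 160 (array([531.7, -20.1]), 110, np.float64(1.48))
sleeve 175 (array([530.9, -20.2]), 133, np.float64(1.67))
[-1.64231203 -1.96068517  0.02000699] [ 0.04669356 -0.20638141 -3.67415274] [-0.06  0.73  0.31 -0.6  -2.01  0.93]
```

servo_tool --motion '[{"travel": [0.0015, -0.0026, -0.0026], "rot": [0, 0, 0], "hand": 0}, {"travel": [0.0345, 0, 0.0202], "rot": [0, 0, 0], "hand": 0}, {"travel": [0.0345, 0, 0.0202], "rot": [0, 0, 0], "hand": 0}, {"travel": [0.0345, 0, 0.0202], "rot": [0, 0, 0], "hand": 0}, {"travel": [0.0345, 0, 0.0202], "rot": [0, 0, 0], "hand": 0}, {"travel": [0.0345, 0, 0.0202], "rot": [0, 0, 0], "hand": 0}, {"travel": [0.0345, 0, 0.0202], "rot": [0, 0, 0], "hand": 0}, {"travel": [0.0345, 0, 0.0202], "rot": [0, 0, 0], "hand": 0}, {"travel": [0, 0, 0], "rot": [0, 0, 0], "hand": 0}]'

```text
clock: 10.93
position: [520.5, -10.3, 103.6]
ee_rot: [0.815, -0.297, -0.467, -0.169]
contact_force: [-0.4, -0.7, -4.0]
gripper_width: 48.3
grasp_force: 64.3
```

servo_tool --motion '[{"travel": [0.0172, 0, 0.0101], "rot": [0, 0, 0], "hand": 0}, {"travel": [0, 0, 0], "rot": [0, 0, 0], "hand": 0}]'

```text
clock: 11.1
position: [521.2, -10.4, 100.6]
ee_rot: [0.816, -0.297, -0.466, -0.169]
contact_force: [-0.6, 1.1, -5.6]
gripper_width: 48.3
grasp_force: 64.4
```

servo_tool --motion '[{"travel": [0.0138, 0, 0.0081], "rot": [0, 0, 0], "hand": 0}, {"travel": [0, 0, 0], "rot": [0, 0, 0], "hand": 0}, {"travel": [0, 0, 0], "rot": [0, 0, 0], "hand": 0}]'

```text
clock: 11.35
position: [521.3, -10.4, 97.2]
ee_rot: [0.816, -0.297, -0.465, -0.169]
contact_force: [-2.2, 0.4, -4.6]
gripper_width: 48.2
grasp_force: 64.3
```

```bash
python3 - <<'E'
from h import *
from scipy.optimize import least_squares
im,d,K,C=snap("side"); Q=cloud(d,K,C); ok=(d>0)
def fit(lo,hi,r,c0):
    m=ok&(Q[...,2]>lo)&(Q[...,2]<hi)&(np.hypot(Q[...,0]-c0[0],Q[...,1]-c0[1])<r+8); q=Q[m][:,:2]
    f=least_squares(lambda c:np.hypot(*(q-c).T)-r,c0,loss="soft_l1"); return f.x.round(1),len(q),np.median(abs(f.fun)).round(2)
for lo,hi in((60,75),(75,90),(90,105),(105,120)): print("sleeve",lo,fit(lo,hi,24.6,(532,-20)))
s=sensors.read_state(); print(s["position"],s["wrist_torque"],s["contact_force"])
# top of sleeve (annulus), blue line height
m=ok&(np.hypot(Q[...,0]-532,Q[...,1]+20.8)<30)&(Q[...,2]>40)&(Q[...,2]<160)
hsv=cv2.cvtColor(im,cv2.COLOR_RGB2HSV); b=m&(hsv[...,0]>95)&(hsv[...,0]<130)&(hsv[...,1]>90); print("blue z",b.sum(),np.median(Q[b][:,2]) if b.any() else 0,"expect 49 seated")
save(cv2.resize(im[120:300,200:390],(760,600)[:2],interpolation=cv2.INTER_CUBIC),"s4.png")
E
```

```text
sleeve 60 (array([533.7, -21.1]), 103, np.float64(1.27))
sleeve 75 (array([534.2, -20.5]), 93, np.float64(1.38))
sleeve 90 (array([533.7, -20.7]), 106, np.float64(1.61))
sleeve 105 (array([533.5, -20. ]), 146, np.float64(2.69))
[521.29473294 -10.39235469  97.27755063] [-1.62496139 -1.91740641  0.0560563 ] [-1.29752353  1.54145025 -4.75850994]
blue z 0 0 expect 49 seated
```

```bash
python3 - <<'E'
from h import *
s=sensors.read_state(); print(s["joints"].round(3),s["joint_vel"].round(3),s["joint_efforts"].round(1)); print(Ro.from_quat(s["ee_rot"]).as_matrix().round(4))
E
```

```text
[-0.056  0.822  0.266 -0.574 -1.893  1.006] [-0.001 -0.001  0.     0.001 -0.002  0.002] [ -0.6 -57.1  16.    2.7  -2.1   0. ]
[[ 3.904e-01 -6.424e-01 -6.594e-01]
 [-3.271e-01 -7.663e-01  5.529e-01]
 [-8.606e-01 -2.000e-04 -5.093e-01]]
```

View pics/s4.png

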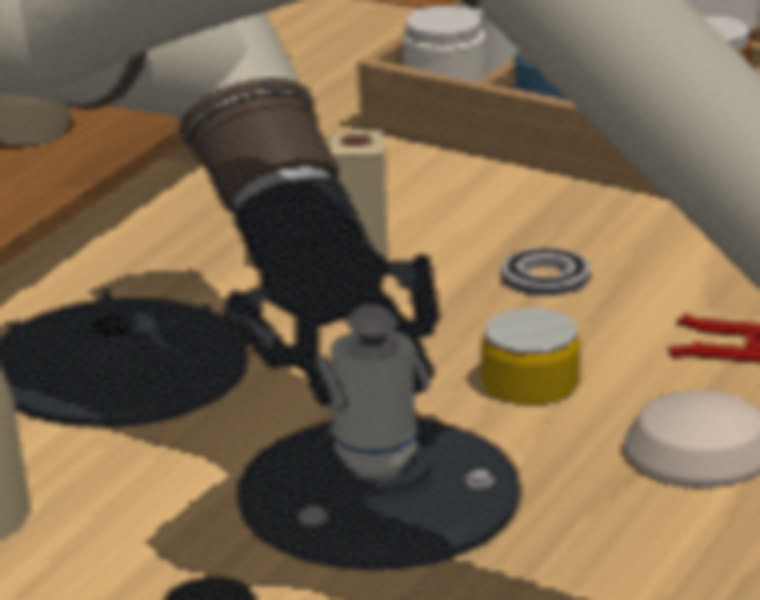

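servo_tool --motion '[{"travel": [0.0069, 0, 0.004], "rot": [0, 0, 0], "hand": 0}, {"travel": [0.0069, 0, 0.004], "rot": [0, 0, 0], "hand": 0}, {"travel": [0, 0, 0], "rot": [0, 0, 0], "hand": 0}, {"travel": [0, 0, 0], "rot": [0, 0, 0], "hand": 0}]'

```text
clock: 11.73
position: [521.3, -10.5, 93.2]
ee_rot: [0.816, -0.297, -0.466, -0.169]
contact_force: [-1.7, 1.5, -4.5]
gripper_width: 47.8
grasp_force: 64.4
```

```bash
python3 - <<'E'
from h import *
s=sensors.read_state(); print(s["position"],s["contact_force"],s["wrist_torque"])
im,d,K,C=snap("side"); p=camera_params("side"); R=np.array(p["R"]); t=np.array(p["t"])
pj=lambda X:((lambda x:(x[:2]/x[2]).round(1))(K@(R@np.array(X,float)+t)))
print("blue seated",pj([520.6,1.1,49]),"at +11",pj([520.6,1.1,60]), "sleeve top back/front seated",pj([520.6,1.1,125]))
col=im[215:275,291:297].astype(int).mean(1); b=col[:,2]-col[:,0]; print("bluest row",215+np.argmax(b),b.max())
E
```

```text
[521.29841143 -10.50708816  93.22485337] [-1.66960518  1.53464867 -4.45047631] [-1.48089697 -1.7062551   0.02717424]
blue seated [294.2 259.2] at +11 [294.  255.6] sleeve top back/front seated [293.2 233.7]
bluest row 256 13.5
```

servo_tool --motion '[{"travel": [0.0069, 0, 0.004], "rot": [0, 0, 0], "hand": 0}, {"travel": [0.0069, 0, 0.004], "rot": [0, 0, 0], "hand": 0}, {"travel": [0.0035, 0, 0.002], "rot": [0, 0, 0], "hand": 0}, {"travel": [0, 0, 0], "rot": [0, 0, 0], "hand": 0}, {"travel": [0, 0, 0], "rot": [0, 0, 0], "hand": 0}]'

```text
clock: 12.2
position: [521.3, -10.6, 88.0]
ee_rot: [0.816, -0.297, -0.466, -0.169]
contact_force: [-2.6, 1.4, -4.5]
gripper_width: 47.9
grasp_force: 64.4
```

servo_tool --motion '[{"travel": [0.0035, 0, 0.002], "rot": [0, 0, 0], "hand": 0}, {"travel": [0.0035, 0, 0.002], "rot": [0, 0, 0], "hand": 0}, {"travel": [0, 0, 0], "rot": [0, 0, 0], "hand": 0}]'

```text
clock: 12.45
position: [521.3, -10.6, 86.7]
ee_rot: [0.816, -0.296, -0.466, -0.169]
contact_force: [-1.7, 1.2, -1.2]
gripper_width: 48.3
grasp_force: 64.5
```

servo_tool --motion '[{"travel": [0.0035, 0, 0.002], "rot": [0, 0, 0], "hand": 0}, {"travel": [0.0035, 0, 0.002], "rot": [0, 0, 0], "hand": 0}, {"travel": [0, 0, 0], "rot": [0, 0, 0], "hand": 0}]'

```text
clock: 12.7
position: [521.2, -10.7, 86.6]
ee_rot: [0.816, -0.295, -0.466, -0.17]
contact_force: [-2.0, 1.3, 6.2]
gripper_width: 48.1
grasp_force: 64.9
```

```bash
python3 - <<'E'
from h import *
s=sensors.read_state(); print(s["position"],s["contact_force"],s["wrist_torque"])
im,d,K,C=snap("side"); Q=cloud(d,K,C)
col=im[215:275,291:297].astype(int).mean(1); b=col[:,2]-col[:,0]; k=np.argmax(b); print("bluest row",215+k,b.max(),"centroid",215+k-2+np.average(np.arange(5),weights=np.clip(b[k-2:k+3],0,None)))
print(Q[250:264,294].round(0)[:, 2], b[35:50].round(0))
E
```

```text
[521.17633143 -10.67990485  86.6000015 ] [-1.97067255  1.33318117  6.23301718] [ 0.2412271   0.1162702  -0.03247518]
bluest row 258 15.5 centroid 258.4945652173913
[75. 69. 73. 63. 65. 60. 60. 53. 52. 48. 45. 41. 39. 35.] [-5. -5. -5. -5. -5. -5. -6. -1. 16. 15. -1. -5. -5. -2.  1.]
```

Seated: the descent stopped, the force is rising, and the blue line is at row 258.5 where 259 is expected. I'll release, back off along the tool axis and swing upright.

servo_tool --motion '[{"travel": [0, 0, 0], "rot": [0, 0, 0], "hand": 0.75}, {"travel": [0, 0, 0], "rot": [0, 0, 0], "hand": 0.85}, {"travel": [0, 0, 0], "rot": [0, 0, 0], "hand": 1}, {"travel": [0, 0, 0], "rot": [0, 0, 0], "hand": 1}, {"travel": [0, 0, 0], "rot": [0, 0, 0], "hand": 1}, {"travel": [0, 0, -0.04], "rot": [0, 0, 0], "hand": 1}, {"travel": [0, 0, -0.12], "rot": [0, 0, 0], "hand": 1}, {"travel": [0, 0, -0.16], "rot": [0, 0, 0], "hand": 1}, {"travel": [0, 0, -0.16], "rot": [0, 0, 0], "hand": 1}, {"travel": [0, 0, -0.16], "rot": [0, 0, 0], "hand": 1}]'

```text
clock: 13.58
position: [627.9, -100.5, 167.5]
ee_rot: [0.817, -0.297, -0.465, -0.169]
contact_force: [1.1, 1.5, -0.5]
gripper_width: 85.4
grasp_force: 0.0
```

servo_tool --motion '[{"travel": [-0.12, 0, -0.08], "rot": [0, 0.018, 0], "hand": 1}, {"travel": [-0.1, 0, -0.1], "rot": [0, 0.018, 0], "hand": 1}, {"travel": [-0.08, 0, -0.12], "rot": [0, 0.018, 0], "hand": 1}, {"travel": [0, 0, 0], "rot": [0, 0.018, 0], "hand": 1}, {"travel": [0, 0, 0], "rot": [0, 0.018, 0], "hand": 1}, {"travel": [0, 0, 0], "rot": [0, 0.018, 0], "hand": 1}, {"travel": [0, 0, 0], "rot": [0, 0.018, 0], "hand": 1}, {"travel": [0, 0, 0], "rot": [0, 0.018, 0], "hand": 1}, {"travel": [0, 0, 0], "rot": [0, 0.018, 0], "hand": 1}, {"travel": [0, 0, 0], "rot": [0, 0, 0], "hand": 1}]'

```text
clock: 14.42
position: [633.8, -107.1, 272.4]
ee_rot: [0.94, -0.34, -0.009, -0.002]
contact_force: [-0.0, -0.3, -1.3]
gripper_width: 85.3
grasp_force: 0.0
```

```bash
python3 - <<'E'
from h import *
from scipy.optimize import least_squares
s=sensors.read_state(); print(s["clock"],s["position"],s["joints"].round(3))
im,d,K,C=snap("wrist"); save(im,"w5.png"); np.savez("w5",im=im,d=d,K=K,C=C); Q=cloud(d,K,C); ok=d>0
near=np.hypot(Q[...,0]-532,Q[...,1]+20.8)
m=ok&(near<30)&(near>17)&(Q[...,2]>110)&(Q[...,2]<150); print("sleeve top seen",m.sum(),np.percentile(Q[m][:,2],[10,50,90]) if m.any() else 0)
if m.any(): print(cv2.minEnclosingCircle(Q[m][:,:2].astype(np.float32)))
m=ok&(np.hypot(Q[...,0]-567,Q[...,1]+357)<50)&(Q[...,2]>6)&(Q[...,2]<20); print("bearing",m.sum(),np.median(Q[m],0) if m.any() else 0, cv2.minEnclosingCircle(Q[m][:,:2].astype(np.float32)) if m.any() else 0)
Rd=Ro.from_matrix(np.array([[1,0,0],[0,-1,0],[0,0,-1.]]))
for a in(-20,-60,-90): print(a); plan([500,-350,200],Ro.from_rotvec([0,0,np.radians(a)])*Rd)
E
```

```text
14.4167 [ 633.82954109 -107.14903551  272.389868  ] [ 0.079  0.402  0.141 -0.011 -1.325  0.8  ]
sleeve top seen 1140 [114.22820623 124.609099   125.72723436]
((534.0660400390625, -21.514057159423828), 25.32710075378418)
bearing 2679 [ 569.84380612 -354.3230377    12.20970955] ((568.3667602539062, -354.6766357421875), 33.78288650512695)
-20
t 14.47 at [ 635.7 -107.5  272.9] shift frac [0.2104 1.0921 0.2887] rows 7.0
turn frac (tool) [-0.0004  0.0031 -0.0551] rows 3.0
-60
t 14.47 at [ 635.7 -107.5  272.9] shift frac [0.2104 1.0921 0.2887] rows 7.0
turn frac (tool) [0.0007 0.0031 0.056 ] rows 3.0
-90
t 14.47 at [ 635.7 -107.5  272.9] shift frac [0.2104 1.0921 0.2887] rows 7.0
turn frac (tool) [0.0015 0.0028 0.1393] rows 8.0
```

The sleeve top measures 124.6 mm (125 expected) and is on the axis. The bearing is at (568,-355) with its top at 12.2 mm. I'll move above the bearing.

servo_tool --motion '[{"travel": [0, 0, 0], "rot": [0, 0.003, 0], "hand": 1}, {"travel": [0.0473, 0.1036, 0.0947], "rot": [0, 0, 0], "hand": 1}, {"travel": [0.0473, 0.1036, 0.0947], "rot": [0, 0, 0], "hand": 1}, {"travel": [0.0473, 0.1036, 0.0947], "rot": [0, 0, 0], "hand": 1}, {"travel": [0.0473, 0.1036, 0.0947], "rot": [0, 0, 0], "hand": 1}, {"travel": [0.0473, 0.1036, 0.0947], "rot": [0, 0, 0], "hand": 1}, {"travel": [0.0473, 0.1036, 0.0947], "rot": [0, 0, 0], "hand": 1}, {"travel": [0.0473, 0.1036, 0.0947], "rot": [0, 0, 0], "hand": 1}, {"travel": [0.0473, 0.1036, 0.0947], "rot": [0, 0, 0], "hand": 1}, {"travel": [0.0473, 0.1036, 0.0947], "rot": [0, 0, 0], "hand": 1}]'

```text
clock: 15.3
position: [571.0, -358.3, 57.6]
ee_rot: [0.94, -0.342, 0.001, 0.0]
contact_force: [0.6, -0.1, -0.6]
gripper_width: 85.2
grasp_force: 0.0
```

servo_tool --motion '[{"travel": [0, 0, 0], "rot": [0, 0, 0], "hand": 1}]'

```text
clock: 15.38
position: [566.3, -359.8, 52.4]
ee_rot: [0.938, -0.345, -0.005, -0.0]
contact_force: [-0.5, 0.4, -0.9]
gripper_width: 85.1
grasp_force: 0.0
```

```bash
python3 - <<'E'
from h import *
s=sensors.read_state(); print(s["joints"].round(2),Ro.from_quat(s["ee_rot"]).as_matrix().round(3)); 
im,d,K,C=snap("wrist"); Q=cloud(d,K,C); ok=d>0
m=ok&(np.hypot(Q[...,0]-568,Q[...,1]+355)<45)&(Q[...,2]>8)&(Q[...,2]<20); print("bearing",m.sum(),np.median(Q[m],0) if m.any() else 0, cv2.minEnclosingCircle(Q[m][:,:2].astype(np.float32)) if m.any() else 0)
plan([568,-355,-4.5])
E
```

```text
[-0.33  0.62 -0.07 -0.   -0.89  1.19] [[ 0.761 -0.648 -0.009]
 [-0.648 -0.761  0.004]
 [-0.009  0.003 -1.   ]]
bearing 8086 [ 570.08949865 -356.5987823    12.28446784] ((568.2161865234375, -354.8830261230469), 33.27421951293945)
t 15.43 at [ 568.1 -358.5   54.8] shift frac [-0.0081 -0.011   0.2374] rows 2.0
```

servo_tool --motion '[{"travel": [-0.008, -0.011, 0.08], "rot": [0, 0, 0], "hand": 1}, {"travel": [0, 0, 0.08], "rot": [0, 0, 0], "hand": 1}, {"travel": [0, 0, 0.05], "rot": [0, 0, 0], "hand": 1}, {"travel": [0, 0, 0.027], "rot": [0, 0, 0], "hand": 1}, {"travel": [0, 0, 0], "rot": [0, 0, 0], "hand": 1}, {"travel": [0, 0, 0], "rot": [0, 0, 0], "hand": 1}]'

```text
clock: 15.93
position: [571.3, -352.3, 0.2]
ee_rot: [0.94, -0.341, 0.0, 0.0]
contact_force: [0.5, 0.0, 0.1]
gripper_width: 85.2
grasp_force: 0.0
```

servo_tool --motion '[{"travel": [0, 0, 0], "rot": [0, 0, 0], "hand": 0}, {"travel": [0, 0, 0], "rot": [0, 0, 0], "hand": 0}, {"travel": [0, 0, 0], "rot": [0, 0, 0], "hand": 0}, {"travel": [0, 0, 0], "rot": [0, 0, 0], "hand": 0}, {"travel": [0, 0, 0], "rot": [0, 0, 0], "hand": 0}, {"travel": [0, 0, 0], "rot": [0, 0, 0], "hand": 0}]'

```text
clock: 16.43
position: [571.4, -352.8, 2.5]
ee_rot: [0.94, -0.341, 0.002, 0.0]
contact_force: [-1.3, 0.1, 6.2]
gripper_width: 61.9
grasp_force: 63.6
```

The width reads 61.9 where about 66 is expected. I'll lift a little and look.

servo_tool --motion '[{"travel": [0, 0, -0.03], "rot": [0, 0, 0], "hand": 0}, {"travel": [0, 0, -0.08], "rot": [0, 0, 0], "hand": 0}, {"travel": [0, 0, -0.1], "rot": [0, 0, 0], "hand": 0}, {"travel": [0, 0, 0], "rot": [0, 0, 0], "hand": 0}, {"travel": [0, 0, 0], "rot": [0, 0, 0], "hand": 0}]'

```text
clock: 16.85
position: [571.6, -352.4, 54.4]
ee_rot: [0.94, -0.342, 0.002, -0.0]
contact_force: [-0.3, -0.2, -2.3]
gripper_width: 61.8
grasp_force: 65.8
```

```bash
python3 - <<'E'
from h import *
im,d,K,C=snap("wrist"); np.savez("w6",im=im,d=d,K=K,C=C); save(im[240:480,160:480],"w6.png"); Q=cloud(d,K,C); ok=d>0
s=sensors.read_state(); M=Ro.from_quat(s["ee_rot"]).as_matrix(); L=(Q-s["position"])@M
print(s["position"],s["gripper_width"])
for z0 in range(-30,14,4):
    m=ok&(np.hypot(L[...,0],L[...,1])<36)&(L[...,2]>z0)&(L[...,2]<z0+4); print(z0,m.sum(),L[m].mean(0).round(1) if m.any() else '')
E
```

```text
[ 570.37270752 -351.87895943   52.68012976] 61.890016872491756
-30 404 [  3.7   0.8 -28.1]
-26 348 [  3.6  -0.1 -24. ]
-22 306 [  3.5   0.9 -20.1]
-18 312 [  3.5   0.3 -16.1]
-14 13137 [  2.2  -0.3 -11.4]
-10 1034 [ 5.8 -0.7 -8.3]
-6 609 [ 2.3  0.1 -4.1]
-2 319 [ 2.2 -0.8 -0.8]
2 0 
6 0 
10 0
```

View pics/w6.png

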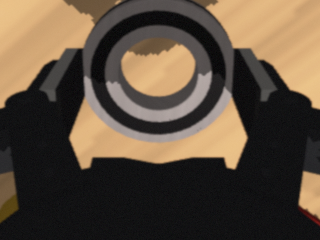

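The crop shows the bearing held level between the pads at crop (158,70), with its bore clear. The grip is good. I'll measure its centre in the tool frame and plan the trip to the spindle.

```bash
python3 - <<'E'
from h import *
w=np.load("w6.npz"); s=sensors.read_state(); M=Ro.from_quat(s["ee_rot"]).as_matrix(); C=w["C"]; Q=cloud(w["d"],w["K"],C); T=C@np.linalg.inv(np.array(camera_params("wrist")["mount"])); L=(Q-T[:3,3])@T[:3,:3]
m=(w["d"]>0)&(np.hypot(L[...,0],L[...,1])<40)&(L[...,2]>-13.5)&(L[...,2]<-10.2); m=cv2.morphologyEx(m.astype(np.uint8),cv2.MORPH_OPEN,np.ones((3,3)))>0
p=L[m]; print(cv2.minEnclosingCircle(p[:,:2].astype(np.float32)),np.percentile(p[:,:2],[.5,99.5],0))
# bore: pixels inside hole -> inner circle boundary
r=p[np.hypot(p[:,0]-2,p[:,1])<19]; A=np.c_[2*r[:,:2],np.ones(len(r))]; x=np.linalg.lstsq(A,(r[:,:2]**2).sum(1),rcond=None)[0]; print("bore",x[:2],np.sqrt(x[2]+x[:2]@x[:2]),len(r))
f=np.linalg.lstsq(np.c_[p[:,:2],np.ones(len(p))],p[:,2],rcond=None)[0]; print("plane",f)
c=np.r_[x[:2],0]; plan(np.array([532.6,-20.8,215])-M@c)
E
```

```text
((10.93514347076416, 0.04382133483886719), 37.29264450073242) [[-23.09883546 -37.23104126]
 [ 11.34155222  37.24290223]]
bore [0. 0.] 0.0 0
plane [-3.80178050e-02  1.55472214e-03 -1.13883422e+01]
t 16.9 at [ 570.4 -351.9   52.7] shift frac [-0.9664 -0.9182 -0.6489] rows 9.0
```

```bash
python3 - <<'E'
from h import *
w=np.load("w6.npz"); s=sensors.read_state(); C=w["C"]; Q=cloud(w["d"],w["K"],C); T=C@np.linalg.inv(np.array(camera_params("wrist")["mount"])); L=(Q-T[:3,3])@T[:3,:3]
m=(w["d"]>0)&(np.hypot(L[...,0],L[...,1])<45)&(abs(L[...,1])<31)&(L[...,2]>-16)&(L[...,2]<-6)
p=L[m]
for _ in range(4):
    f=np.linalg.lstsq(np.c_[p[:,:2],np.ones(len(p))],p[:,2],rcond=None)[0]; r=p[:,2]-np.c_[p[:,:2],np.ones(len(p))]@f; p=p[abs(r)<max(1.,2*r.std())]
print("plane",f,len(p)); q=p
print(np.percentile(p[:,0],[.1,99.9]),np.percentile(p[:,1],[.1,99.9]))
for a in(0,): 
    h=p[abs(p[:,1])<3][:,0]; h=np.sort(h); g=np.argmax(np.diff(h)); print("centre line x: ends",h[0],h[-1],"bore",h[g],h[g+1])
    h=np.sort(p[abs(p[:,0]-(h[g]+h[g+1])/2)<3][:,1]); g=np.argmax(np.diff(h)); print("y bore",h[g],h[g+1])
E
```

```text
plane [ 2.58462475e-03  2.67987692e-04 -9.63217675e+00] 11990
[-33.62604032  31.57033946] [-30.95512519  30.88452537]
centre line x: ends -34.396313345433946 31.82176688205289 bore -16.992567876691705 15.187027785875816
y bore -16.44058652242871 16.023404602191228
```

servo_tool --motion '[{"travel": [-0.0962, -0.0917, -0.0649], "rot": [0, 0, 0], "hand": 0}, {"travel": [-0.0962, -0.0917, -0.0649], "rot": [0, 0, 0], "hand": 0}, {"travel": [-0.0962, -0.0917, -0.0649], "rot": [0, 0, 0], "hand": 0}, {"travel": [-0.0962, -0.0917, -0.0649], "rot": [0, 0, 0], "hand": 0}, {"travel": [-0.0962, -0.0917, -0.0649], "rot": [0, 0, 0], "hand": 0}, {"travel": [-0.0962, -0.0917, -0.0649], "rot": [0, 0, 0], "hand": 0}, {"travel": [-0.0962, -0.0917, -0.0649], "rot": [0, 0, 0], "hand": 0}, {"travel": [-0.0962, -0.0917, -0.0649], "rot": [0, 0, 0], "hand": 0}, {"travel": [-0.0962, -0.0917, -0.0649], "rot": [0, 0, 0], "hand": 0}, {"travel": [-0.0962, -0.0917, -0.0649], "rot": [0, 0, 0], "hand": 0}]'

```text
clock: 17.73
position: [531.8, -20.4, 213.7]
ee_rot: [0.94, -0.342, -0.001, 0.001]
contact_force: [1.1, 0.2, -2.7]
gripper_width: 61.9
grasp_force: 66.1
```

servo_tool --motion '[{"travel": [0, 0, 0], "rot": [0, 0, 0], "hand": 0}, {"travel": [0, 0, 0], "rot": [0, 0, 0], "hand": 0}, {"travel": [0, 0, 0], "rot": [0, 0, 0], "hand": 0}, {"travel": [0, 0, 0], "rot": [0, 0, 0], "hand": 0}]'

```text
clock: 18.07
position: [532.4, -22.8, 212.8]
ee_rot: [0.94, -0.342, -0.001, 0.001]
contact_force: [-0.2, -0.1, -1.6]
gripper_width: 61.8
grasp_force: 66.1
```

```bash
python3 - <<'E'
from h import *
s=sensors.read_state(); M=Ro.from_quat(s["ee_rot"]).as_matrix(); print(M.round(3),s["joints"].round(2))
plan(np.array([532.6,-20.8,175])-M@np.array([-1.1,-.2,0]))
im,d,K,C=snap("wrist"); np.savez("w7",im=im,d=d,K=K,C=C); Q=cloud(d,K,C)
m=(d>0)&(np.hypot(Q[...,0]-532.6,Q[...,1]+20.8)<14)&(Q[...,2]>150)&(Q[...,2]<172); print("spindle through bore",m.sum(),Q[m].mean(0) if m.any() else '')
E
```

```text
[[ 0.766 -0.643 -0.003]
 [-0.643 -0.766 -0.   ]
 [-0.002  0.002 -1.   ]] [ 0.26  0.24 -0.24 -0.   -1.09  0.61]
t 18.07 at [532.4 -22.8 212.8] shift frac [ 0.0003 -0.0062  0.1514] rows 1.0
spindle through bore 230 [525.30105775 -15.34989888 164.21898849]
```

servo_tool --motion '[{"travel": [0, -0.006, 0.04], "rot": [0, 0, 0], "hand": 0}, {"travel": [0, 0, 0.05], "rot": [0, 0, 0], "hand": 0}, {"travel": [0, 0, 0.06], "rot": [0, 0, 0], "hand": 0}, {"travel": [0, 0, 0.03], "rot": [0, 0, 0], "hand": 0}, {"travel": [0, 0, 0.03], "rot": [0, 0, 0], "hand": 0}, {"travel": [0, 0, 0], "rot": [0, 0, 0], "hand": 0}]'

```text
clock: 18.62
position: [533.2, -21.5, 159.7]
ee_rot: [0.94, -0.342, -0.002, 0.001]
contact_force: [-0.3, -0.2, -1.9]
gripper_width: 61.7
grasp_force: 66.1
```

servo_tool --motion '[{"travel": [0, 0, 0.03], "rot": [0, 0, 0], "hand": 0}, {"travel": [0, 0, 0.03], "rot": [0, 0, 0], "hand": 0}, {"travel": [0, 0, 0.03], "rot": [0, 0, 0], "hand": 0}, {"travel": [0, 0, 0.02], "rot": [0, 0, 0], "hand": 0}, {"travel": [0, 0, 0], "rot": [0, 0, 0], "hand": 0}, {"travel": [0, 0, 0], "rot": [0, 0, 0], "hand": 0}]'

```text
clock: 19.12
position: [534.2, -20.9, 134.1]
ee_rot: [0.94, -0.342, -0.0, 0.0]
contact_force: [-0.1, 0.0, -2.2]
gripper_width: 62.2
grasp_force: 66.1
```

servo_tool --motion '[{"travel": [0, 0, 0.01], "rot": [0, 0, 0], "hand": 0}, {"travel": [0, 0, 0.01], "rot": [0, 0, 0], "hand": 0}, {"travel": [0, 0, 0], "rot": [0, 0, 0], "hand": 0}]'

```text
clock: 19.37
position: [534.0, -20.8, 129.1]
ee_rot: [0.94, -0.342, -0.0, 0.0]
contact_force: [0.1, 0.8, -1.8]
gripper_width: 61.8
grasp_force: 66.1
```

servo_tool --motion '[{"travel": [0, 0, 0.008], "rot": [0, 0, 0], "hand": 0}, {"travel": [0, 0, 0.008], "rot": [0, 0, 0], "hand": 0}, {"travel": [0, 0, 0], "rot": [0, 0, 0], "hand": 0}]'

```text
clock: 19.62
position: [534.9, -21.0, 127.4]
ee_rot: [0.94, -0.341, 0.001, 0.0]
contact_force: [-2.7, -0.1, 7.9]
gripper_width: 61.9
grasp_force: 67.3
```

Seated at exactly the expected height (TCP 127.4) with contact force. Release and climb, and get the washer position from the earlier wrist picture.

servo_tool --motion '[{"travel": [0, 0, 0], "rot": [0, 0, 0], "hand": 1}, {"travel": [0, 0, 0], "rot": [0, 0, 0], "hand": 1}, {"travel": [0, 0, 0], "rot": [0, 0, 0], "hand": 1}, {"travel": [0, 0, 0], "rot": [0, 0, 0], "hand": 1}, {"travel": [0, 0, -0.04], "rot": [0, 0, 0], "hand": 1}, {"travel": [0, 0, -0.1], "rot": [0, 0, 0], "hand": 1}, {"travel": [0, 0, -0.14], "rot": [0, 0, 0], "hand": 1}, {"travel": [0, 0, -0.12], "rot": [0, 0, 0], "hand": 1}, {"travel": [0, 0, 0], "rot": [0, 0, 0], "hand": 1}]'

```text
clock: 20.37
position: [538.2, -20.7, 233.2]
ee_rot: [0.94, -0.341, 0.007, -0.003]
contact_force: [1.1, 0.3, 1.0]
gripper_width: 85.5
grasp_force: 0.0
```

```bash
python3 - <<'E'
from h import *
im,d,K,C=snap("side"); Q=cloud(d,K,C)
m=(d>0)&(np.hypot(Q[...,0]-532.6,Q[...,1]+20.8)<40)&(Q[...,2]>133)&(Q[...,2]<143); print("bearing top",m.sum(),np.median(Q[m][:,2]),cv2.minEnclosingCircle(Q[m][:,:2].astype(np.float32)))
w=np.load("w2.npz"); Q=cloud(w["d"],w["K"],w["C"])
m=(w["d"]>0)&(np.hypot(Q[...,0]-556,Q[...,1]-348)<45)&(Q[...,2]>5)&(Q[...,2]<12); c=cv2.minEnclosingCircle(Q[m][:,:2].astype(np.float32)); print("washer",m.sum(),np.median(Q[m],0),c)
plan([*c[0],60])
E
```

```text
bearing top 301 138.34811661752678 ((534.2081909179688, -17.158296585083008), 36.342960357666016)
washer 2220 [557.17682461 348.53937929   7.98873269] ((556.0562133789062, 349.6916198730469), 32.302791595458984)
t 20.42 at [536.5 -20.6 230. ] shift frac [-0.8946 -1.1813  0.6826] rows 10.0
```

servo_tool --motion '[{"travel": [-0.0895, -0.1181, 0.0683], "rot": [0, 0, 0], "hand": 1}, {"travel": [-0.0895, -0.1181, 0.0683], "rot": [0, 0, 0], "hand": 1}, {"travel": [-0.0895, -0.1181, 0.0683], "rot": [0, 0, 0], "hand": 1}, {"travel": [-0.0895, -0.1181, 0.0683], "rot": [0, 0, 0], "hand": 1}, {"travel": [-0.0895, -0.1181, 0.0683], "rot": [0, 0, 0], "hand": 1}, {"travel": [-0.0895, -0.1181, 0.0683], "rot": [0, 0, 0], "hand": 1}, {"travel": [-0.0895, -0.1181, 0.0683], "rot": [0, 0, 0], "hand": 1}, {"travel": [-0.0895, -0.1181, 0.0683], "rot": [0, 0, 0], "hand": 1}, {"travel": [-0.0895, -0.1181, 0.0683], "rot": [0, 0, 0], "hand": 1}, {"travel": [-0.0895, -0.1181, 0.0683], "rot": [0, 0, 0], "hand": 1}]'

```text
clock: 21.25
position: [551.6, 350.6, 53.0]
ee_rot: [0.94, -0.342, -0.0, 0.001]
contact_force: [1.1, -0.2, 0.2]
gripper_width: 85.1
grasp_force: 0.0
```

servo_tool --motion '[{"travel": [0, 0, 0], "rot": [0, 0, 0], "hand": 1}, {"travel": [0, 0, 0], "rot": [0, 0, 0], "hand": 1}, {"travel": [0, 0, 0], "rot": [0, 0, 0], "hand": 1}]'

```text
clock: 21.5
position: [551.8, 348.5, 53.9]
ee_rot: [0.94, -0.342, -0.0, 0.001]
contact_force: [-0.3, -1.0, 0.2]
gripper_width: 85.4
grasp_force: 0.0
```

```bash
python3 - <<'E'
from h import *
im,d,K,C=snap("wrist"); Q=cloud(d,K,C)
s=sensors.read_state(); print(s["joints"].round(2),Ro.from_quat(s["ee_rot"]).as_matrix().round(3)[2])
m=(d>0)&(np.hypot(Q[...,0]-556,Q[...,1]-349)<45)&(Q[...,2]>5)&(Q[...,2]<12); c=cv2.minEnclosingCircle(Q[m][:,:2].astype(np.float32)); print("washer",m.sum(),np.median(Q[m],0),c)
plan([*c[0],-2],Ro.from_quat([.9397,-.342,0,0]))
E
```

```text
[ 0.81  0.59 -0.12  0.   -0.86  0.06] [ 0.     0.001 -1.   ]
washer 7111 [558.21350024 347.83166753   8.0301928 ] ((556.3714599609375, 349.3830871582031), 32.14887619018555)
t 21.55 at [552.2 348.2  54.7] shift frac [ 0.0096 -0.0145  0.2269] rows 2.0
turn frac (tool) [ 0.0001 -0.      0.    ] rows 1.0
```

servo_tool --motion '[{"travel": [0.0096, -0.0145, 0.07], "rot": [0, 0, 0], "hand": 1}, {"travel": [0, 0, 0.07], "rot": [0, 0, 0], "hand": 1}, {"travel": [0, 0, 0.05], "rot": [0, 0, 0], "hand": 1}, {"travel": [0, 0, 0.029], "rot": [0, 0, 0], "hand": 1}, {"travel": [0, 0, 0], "rot": [0, 0, 0], "hand": 1}, {"travel": [0, 0, 0], "rot": [0, 0, 0], "hand": 1}]'

```text
clock: 22.05
position: [556.8, 349.9, 0.3]
ee_rot: [0.94, -0.342, 0.0, -0.0]
contact_force: [0.2, 0.9, 0.8]
gripper_width: 85.6
grasp_force: 0.0
```

servo_tool --motion '[{"travel": [0, 0, 0], "rot": [0, 0, 0], "hand": 0}, {"travel": [0, 0, 0], "rot": [0, 0, 0], "hand": 0}, {"travel": [0, 0, 0], "rot": [0, 0, 0], "hand": 0}, {"travel": [0, 0, 0], "rot": [0, 0, 0], "hand": 0}, {"travel": [0, 0, 0], "rot": [0, 0, 0], "hand": 0}, {"travel": [0, 0, 0], "rot": [0, 0, 0], "hand": 0}]'

```text
clock: 22.55
position: [557.0, 350.7, 2.3]
ee_rot: [0.94, -0.341, 0.001, -0.001]
contact_force: [-2.1, -1.2, 6.7]
gripper_width: 58.3
grasp_force: 62.5
```

servo_tool --motion '[{"travel": [0, 0, -0.03], "rot": [0, 0, 0], "hand": 0}, {"travel": [0, 0, -0.08], "rot": [0, 0, 0], "hand": 0}, {"travel": [0, 0, -0.1], "rot": [0, 0, 0], "hand": 0}, {"travel": [0, 0, 0], "rot": [0, 0, 0], "hand": 0}, {"travel": [0, 0, 0], "rot": [0, 0, 0], "hand": 0}, {"travel": [0, 0, 0], "rot": [0, 0, 0], "hand": 0}]'

```text
clock: 23.05
position: [555.9, 350.1, 52.1]
ee_rot: [0.94, -0.342, -0.0, 0.0]
contact_force: [0.9, -0.2, -1.8]
gripper_width: 57.8
grasp_force: 64.2
```

```bash
python3 - <<'E'
from h import *
s=sensors.read_state(); M=Ro.from_quat(s["ee_rot"]).as_matrix(); im,d,K,C=snap("wrist"); np.savez("w8",im=im,d=d,K=K,C=C); Q=cloud(d,K,C); L=(Q-s["position"])@M
p=L[(d>0)&(np.hypot(L[...,0],L[...,1])<45)&(abs(L[...,1])<29)&(L[...,2]>-18)&(L[...,2]<6)]
for _ in range(5):
    f=np.linalg.lstsq(np.c_[p[:,:2],np.ones(len(p))],p[:,2],rcond=None)[0]; r=p[:,2]-np.c_[p[:,:2],np.ones(len(p))]@f; p=p[abs(r)<max(1.,2*r.std())]
print("plane",f,len(p))
h=np.sort(p[abs(p[:,1])<3][:,0]); g=np.argmax(np.diff(h)); print("x ends",h[0],h[-1],"bore",h[g],h[g+1])
h=np.sort(p[abs(p[:,0]-(h[g]+h[g+1])/2)<3][:,1]); g=np.argmax(np.diff(h)); print("y bore",h[g],h[g+1])
plan(np.array([532.6,-20.8,215]))
E
```

```text
plane [-2.48846388e-03  4.58883236e-05 -5.48678265e+00] 10449
x ends -31.447249722023273 32.62835392954207 bore -15.191540334626154 16.775259669166598
y bore -16.10131350946028 16.336948818390734
t 23.1 at [555.7 349.8  51.4] shift frac [ 0.8814  1.1965 -0.6528] rows 10.0
```

servo_tool --motion '[{"travel": [0.0879, 0.1196, -0.0653], "rot": [0, 0, 0], "hand": 0}, {"travel": [0.0879, 0.1196, -0.0653], "rot": [0, 0, 0], "hand": 0}, {"travel": [0.0879, 0.1196, -0.0653], "rot": [0, 0, 0], "hand": 0}, {"travel": [0.0879, 0.1196, -0.0653], "rot": [0, 0, 0], "hand": 0}, {"travel": [0.0879, 0.1196, -0.0653], "rot": [0, 0, 0], "hand": 0}, {"travel": [0.0879, 0.1196, -0.0653], "rot": [0, 0, 0], "hand": 0}, {"travel": [0.0879, 0.1196, -0.0653], "rot": [0, 0, 0], "hand": 0}, {"travel": [0.0879, 0.1196, -0.0653], "rot": [0, 0, 0], "hand": 0}, {"travel": [0.0879, 0.1196, -0.0653], "rot": [0, 0, 0], "hand": 0}, {"travel": [0.0879, 0.1196, -0.0653], "rot": [0, 0, 0], "hand": 0}]'

```text
clock: 23.93
position: [531.6, -21.7, 215.2]
ee_rot: [0.94, -0.342, -0.001, 0.001]
contact_force: [0.7, 0.5, -1.6]
gripper_width: 57.6
grasp_force: 64.6
```

servo_tool --motion '[{"travel": [0, 0, 0], "rot": [0, 0, 0], "hand": 0}, {"travel": [0, 0, 0], "rot": [0, 0, 0], "hand": 0}, {"travel": [0, 0, 0], "rot": [0, 0, 0], "hand": 0}, {"travel": [0, 0, 0], "rot": [0, 0, 0], "hand": 0}]'

```text
clock: 24.27
position: [532.3, -19.2, 214.2]
ee_rot: [0.94, -0.341, -0.001, 0.001]
contact_force: [-0.4, -0.5, -2.2]
gripper_width: 57.4
grasp_force: 64.6
```

```bash
python3 - <<'E'
from h import *
s=sensors.read_state(); M=Ro.from_quat(s["ee_rot"]).as_matrix(); print(M.round(3)[2])
plan(np.array([532.6,-20.8,170])-M@np.array([.7,.1,0]),Ro.from_quat([.9397,-.342,0,0]))
E
```

```text
[-0.002  0.002 -1.   ]
t 24.27 at [532.3 -19.2 214.2] shift frac [0.0026 0.0035 0.1767] rows 2.0
turn frac (tool) [0.0003 0.0003 0.0002] rows 1.0
```

servo_tool --motion '[{"travel": [0.0026, 0.0035, 0.04], "rot": [0, 0, 0], "hand": 0}, {"travel": [0, 0, 0.06], "rot": [0, 0, 0], "hand": 0}, {"travel": [0, 0, 0.05], "rot": [0, 0, 0], "hand": 0}, {"travel": [0, 0, 0.03], "rot": [0, 0, 0], "hand": 0}, {"travel": [0, 0, 0.03], "rot": [0, 0, 0], "hand": 0}, {"travel": [0, 0, 0.03], "rot": [0, 0, 0], "hand": 0}, {"travel": [0, 0, 0.03], "rot": [0, 0, 0], "hand": 0}, {"travel": [0, 0, 0], "rot": [0, 0, 0], "hand": 0}, {"travel": [0, 0, 0], "rot": [0, 0, 0], "hand": 0}]'

```text
clock: 25.02
position: [532.8, -21.0, 147.9]
ee_rot: [0.94, -0.342, -0.0, 0.0]
contact_force: [0.9, -0.3, -1.2]
gripper_width: 57.9
grasp_force: 64.6
```

servo_tool --motion '[{"travel": [0, 0, 0.012], "rot": [0, 0, 0], "hand": 0}, {"travel": [0, 0, 0.008], "rot": [0, 0, 0], "hand": 0}, {"travel": [0, 0, 0], "rot": [0, 0, 0], "hand": 0}, {"travel": [0, 0, 0], "rot": [0, 0, 0], "hand": 0}]'

```text
clock: 25.35
position: [532.9, -21.0, 143.3]
ee_rot: [0.94, -0.342, 0.0, -0.0]
contact_force: [0.6, -0.4, -1.6]
gripper_width: 57.6
grasp_force: 64.6
```

servo_tool --motion '[{"travel": [0, 0, 0.008], "rot": [0, 0, 0], "hand": 0}, {"travel": [0, 0, 0.008], "rot": [0, 0, 0], "hand": 0}, {"travel": [0, 0, 0.008], "rot": [0, 0, 0], "hand": 0}, {"travel": [0, 0, 0], "rot": [0, 0, 0], "hand": 0}, {"travel": [0, 0, 0], "rot": [0, 0, 0], "hand": 0}]'

```text
clock: 25.77
position: [533.4, -21.2, 139.1]
ee_rot: [0.94, -0.341, 0.001, 0.0]
contact_force: [-2.9, 0.4, 7.5]
gripper_width: 57.3
grasp_force: 70.0
```

servo_tool --motion '[{"travel": [0, 0, 0], "rot": [0, 0, 0], "hand": 1}, {"travel": [0, 0, 0], "rot": [0, 0, 0], "hand": 1}, {"travel": [0, 0, 0], "rot": [0, 0, 0], "hand": 1}, {"travel": [0, 0, 0], "rot": [0, 0, 0], "hand": 1}, {"travel": [0, 0, -0.04], "rot": [0, 0, 0], "hand": 1}, {"travel": [0, 0, -0.1], "rot": [0, 0, 0], "hand": 1}, {"travel": [0, 0, -0.14], "rot": [0, 0, 0], "hand": 1}, {"travel": [0, 0, -0.12], "rot": [0, 0, 0], "hand": 1}, {"travel": [0, 0, 0], "rot": [0, 0, 0], "hand": 1}]'

```text
clock: 26.52
position: [536.7, -20.9, 244.9]
ee_rot: [0.94, -0.341, 0.007, -0.003]
contact_force: [1.1, -0.2, 1.4]
gripper_width: 85.5
grasp_force: 0.0
```

```bash
cat > k.py <<'E'
from h import *
def keeper(im,d,K,C,c0=(395,-312),r=75):
    Q=cloud(d,K,C); hsv=cv2.cvtColor(im,cv2.COLOR_RGB2HSV)
    red=((hsv[...,0]<8)|(hsv[...,0]>170))&(hsv[...,1]>150)&(d>0)&(np.hypot(Q[...,0]-c0[0],Q[...,1]-c0[1])<r)
    lo=Q[red&(Q[...,2]<9)&(Q[...,2]>2)]; top=Q[red&(Q[...,2]>38)&(Q[...,2]<47)]
    print("fork",len(lo),np.median(lo[:,2]),cv2.minAreaRect(lo[:,:2].astype(np.float32)))
    print("tab",len(top),np.median(top[:,2]),top.mean(0),cv2.minAreaRect(top[:,:2].astype(np.float32)))
    return lo,top
E
python3 - <<'E'
from k import *
w=np.load("w1.npz"); keeper(w["im"],w["d"],w["K"],w["C"])
im,d,K,C=snap("side"); Q=cloud(d,K,C)
m=(d>0)&(np.hypot(Q[...,0]-532.6,Q[...,1]+20.8)<40)&(Q[...,2]>141)&(Q[...,2]<151); print("washer top",m.sum(),np.median(Q[m][:,2]),cv2.minEnclosingCircle(Q[m][:,:2].astype(np.float32)))
s=sensors.read_state(); print(s["joints"].round(2)); plan([390,-300,200])
E
```

```text
fork 2325 5.003948016488835 ((398.2247009277344, -315.76300048828125), (99.28762817382812, 64.94023895263672), 14.002263069152832)
tab 373 41.79251680104289 [ 365.84674898 -321.75652899   41.55786517] ((365.8778076171875, -322.8649597167969), (30.845355987548828, 12.220778465270996), 15.351593017578125)
washer top 265 145.7552796189848 ((533.4793701171875, -19.493980407714844), 34.82441329956055)
[ 0.26  0.22 -0.2   0.   -1.14  0.61]
t 26.57 at [535.  -20.7 241.7] shift frac [0.2712 1.2301 0.1599] rows 8.0
```

The washer is seated (top at about 145). The keeper's fork top is at 5.0 mm, its tab top at 41.8 mm, its yaw about 14°, and the tab is at (366,-322). I'll go there and turn.

servo_tool --motion '[{"travel": [0.0281, 0.1508, 0.0409], "rot": [0, 0, 0], "hand": 1}, {"travel": [0.0281, 0.1508, 0.0409], "rot": [0, 0, 0], "hand": 1}, {"travel": [0.0281, 0.1508, 0.0409], "rot": [0, 0, 0], "hand": 1}, {"travel": [0.0281, 0.1508, 0.0409], "rot": [0, 0, 0], "hand": 1}, {"travel": [0.0281, 0.1508, 0.0409], "rot": [0, 0, 0], "hand": 1}, {"travel": [0.0281, 0.1508, 0.0409], "rot": [0, 0, 0], "hand": 1}, {"travel": [0.0281, 0.1508, 0.0409], "rot": [0, 0, 0], "hand": 1}, {"travel": [0.0281, 0.1508, 0.0409], "rot": [0, 0, 0], "hand": 1}, {"travel": [0.0281, 0.1508, 0.0409], "rot": [0, 0, 0], "hand": 1}]'

```text
clock: 27.32
position: [361.8, -322.8, 144.3]
ee_rot: [0.94, -0.342, -0.0, -0.0]
contact_force: [1.7, -0.4, -0.2]
gripper_width: 85.3
grasp_force: 0.0
```

servo_tool --motion '[{"travel": [0, 0, 0], "rot": [0, 0, -0.0188], "hand": 0.6}, {"travel": [0, 0, 0], "rot": [0, 0, -0.0188], "hand": 0.6}, {"travel": [0, 0, 0], "rot": [0, 0, -0.0188], "hand": 0.6}, {"travel": [0, 0, 0], "rot": [0, 0, -0.0188], "hand": 0.6}, {"travel": [0, 0, 0], "rot": [0, 0, -0.0188], "hand": 0.6}, {"travel": [0, 0, 0], "rot": [0, 0, -0.0188], "hand": 0.6}, {"travel": [0, 0, 0], "rot": [0, 0, -0.0188], "hand": 0.6}, {"travel": [0, 0, 0], "rot": [0, 0, -0.0188], "hand": 0.6}, {"travel": [0, 0, 0], "rot": [0, 0, 0], "hand": 0.6}, {"travel": [0, 0, 0], "rot": [0, 0, 0], "hand": 0.6}]'

```text
clock: 28.15
position: [363.1, -321.5, 144.7]
ee_rot: [0.993, 0.122, -0.0, -0.0]
contact_force: [0.2, -0.6, 1.2]
gripper_width: 51.2
grasp_force: 0.0
```

```bash
python3 - <<'E'
from k import *
im,d,K,C=snap("wrist"); np.savez("w9",im=im,d=d,K=K,C=C); lo,top=keeper(im,d,K,C); save(im[:,:],"w9.png")
s=sensors.read_state(); print(s["joints"].round(2))
Rd=Ro.from_matrix(np.diag([1,-1,-1.]))
a=cv2.minAreaRect(lo[:,:2].astype(np.float32)); c=np.array(cv2.minAreaRect(top[:,:2].astype(np.float32))[0]); v=np.array(a[0])-c; print("yaw from centres",np.degrees(np.arctan2(v[1],v[0])),np.linalg.norm(v))
plan([*c,9],Ro.from_rotvec([0,0,np.radians(14)])*Rd)
E
```

```text
fork 5047 5.088454936582195 ((397.9260559082031, -314.9217834472656), (99.59684753417969, 63.49999237060547), 13.107488632202148)
tab 686 41.94011370837728 [ 367.05540479 -322.86248027   41.83241341] ((366.16552734375, -323.0644226074219), (31.15248680114746, 11.66295051574707), 14.12375545501709)
[-0.39  0.24 -0.45 -0.   -0.89  2.2 ]
yaw from centres 14.379556108137402 32.787707257232135
t 28.2 at [ 363.1 -321.5  144.8] shift frac [0.0107 0.0093 0.5431] rows 4.0
turn frac (tool) [-0.0001  0.0001  0.0001] rows 1.0
```

View pics/w9.png

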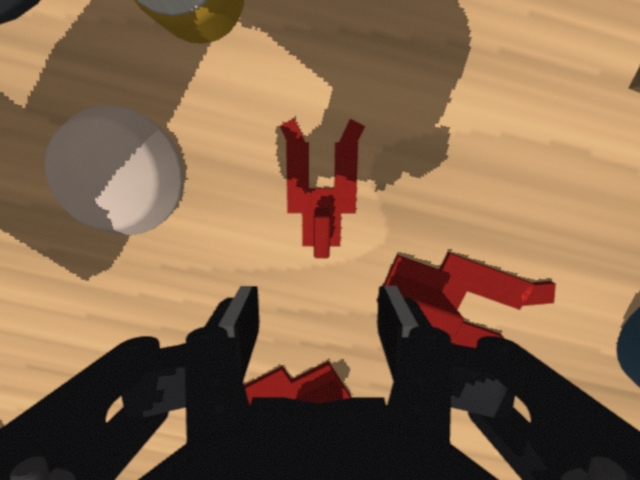

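The wrist view shows the keeper at (322,190) with its prongs straight up the picture and its tab at (321,232), squarely between the fingers. The larger forks are clear of it. Descend and grip.

servo_tool --motion '[{"travel": [0.0107, 0.0093, 0.14], "rot": [0, 0, 0], "hand": 0.6}, {"travel": [0, 0, 0.15], "rot": [0, 0, 0], "hand": 0.6}, {"travel": [0, 0, 0.15], "rot": [0, 0, 0], "hand": 0.6}, {"travel": [0, 0, 0.07], "rot": [0, 0, 0], "hand": 0.6}, {"travel": [0, 0, 0.03], "rot": [0, 0, 0], "hand": 0.6}, {"travel": [0, 0, 0], "rot": [0, 0, 0], "hand": 0.6}, {"travel": [0, 0, 0], "rot": [0, 0, 0], "hand": 0.6}]'

```text
clock: 28.78
position: [367.2, -323.7, 10.7]
ee_rot: [0.992, 0.123, 0.0, 0.0]
contact_force: [-0.4, -0.4, 0.6]
gripper_width: 51.1
grasp_force: 0.0
```

servo_tool --motion '[{"travel": [0, 0, 0], "rot": [0, 0, 0], "hand": 0}, {"travel": [0, 0, 0], "rot": [0, 0, 0], "hand": 0}, {"travel": [0, 0, 0], "rot": [0, 0, 0], "hand": 0}, {"travel": [0, 0, 0], "rot": [0, 0, 0], "hand": 0}, {"travel": [0, 0, 0], "rot": [0, 0, 0], "hand": 0}, {"travel": [0, 0, 0], "rot": [0, 0, 0], "hand": 0}, {"travel": [0, 0, 0], "rot": [0, 0, 0], "hand": 0}]'

```text
clock: 29.37
position: [367.5, -323.7, 11.5]
ee_rot: [0.992, 0.124, 0.001, 0.001]
contact_force: [-0.9, 1.8, 7.0]
gripper_width: 10.6
grasp_force: 59.6
```

servo_tool --motion '[{"travel": [0, 0, -0.04], "rot": [0, 0, 0], "hand": 0}, {"travel": [0, 0, -0.1], "rot": [0, 0, 0], "hand": 0}, {"travel": [0, 0, -0.14], "rot": [0, 0, 0], "hand": 0}, {"travel": [0, 0, -0.14], "rot": [0, 0, 0], "hand": 0}, {"travel": [0, 0, -0.14], "rot": [0, 0, 0], "hand": 0}, {"travel": [0, 0, -0.1], "rot": [0, 0, 0], "hand": 0}, {"travel": [0, 0, 0], "rot": [0, 0, 0], "hand": 0}, {"travel": [0, 0, 0], "rot": [0, 0, 0], "hand": 0}, {"travel": [0, 0, 0], "rot": [0, 0, 0], "hand": 0}]'

```text
clock: 30.12
position: [365.5, -322.5, 174.1]
ee_rot: [0.992, 0.123, -0.001, -0.001]
contact_force: [-0.1, 0.4, -1.4]
gripper_width: 11.0
grasp_force: 58.8
```

```bash
cat >> k.py <<'E'
def held():
    """fork in tool axes: top plane of the prongs, mean of the prongs' middle line, tips"""
    s=sensors.read_state(); M=Ro.from_quat(s["ee_rot"]).as_matrix(); im,d,K,C=snap("wrist"); L=(cloud(d,K,C)-s["position"])@M
    hsv=cv2.cvtColor(im,cv2.COLOR_RGB2HSV); red=((hsv[...,0]<8)|(hsv[...,0]>170))&(hsv[...,1]>150)&(d>0)
    p=L[red&(L[...,0]>25)&(L[...,0]<100)&(abs(L[...,1])<45)&(L[...,2]>-25)&(L[...,2]<25)]
    for _ in range(5):
        A=np.c_[p[:,:2],np.ones(len(p))]; f=np.linalg.lstsq(A,p[:,2],rcond=None)[0]; r=p[:,2]-A@f; p=p[abs(r)<max(1.2,2*r.std())]
    print("n",len(p),"plane",f.round(4),"z at seat x=41",f[2]+41*f[0],"tip x",np.percentile(p[:,0],99.5))
    for x in(35,45,55,62):
        y=np.sort(p[abs(p[:,0]-x)<2.5][:,1]); 
        if len(y)>5: g=np.argmax(np.diff(y)); print(x,"outer",y[0].round(1),y[-1].round(1),"slot",y[g].round(1),y[g+1].round(1))
    return s,M
E
python3 - <<'E'
from k import *
s,M=held(); print(s["position"],s["gripper_width"],s["joints"].round(2))
E
```

```text
n 10294 plane [2.5000e-03 6.0000e-04 6.4973e+00] z at seat x=41 6.599423284215123 tip x 80.73408458599275
35 outer -27.7 27.5 slot -10.2 10.4
45 outer -27.8 27.6 slot -10.4 10.3
55 outer -28.0 27.5 slot -10.2 10.1
62 outer -28.0 28.0 slot -10.1 10.0
[ 365.52601534 -322.5499817   174.14532604] 11.02341572709251 [-0.39  0.21 -0.4  -0.   -0.96  2.21]
```

The keeper is held level and centred: its slot is at ±10 mm in tool y, its seat about 39 mm ahead, and its underside 11.5 mm below the TCP. I'll plan the stand-off point.

```bash
python3 - <<'E'
from h import *
s=sensors.read_state(); M=Ro.from_quat(s["ee_rot"]).as_matrix()
R=Ro.from_rotvec([0,0,np.radians(14.1)])*Ro.from_matrix(np.diag([1,-1,-1.])); x=R.as_matrix()[:,0]
p=np.array([532.6,-20.8,159.4])-(95+39.2)*x; p[2]=159.4; print(p); plan(p,R)
E
```

```text
[402.44317555 -53.49313458 159.4       ]
t 30.17 at [ 365.3 -322.6  173.6] shift frac [ 0.4072 -1.0071  0.0585] rows 7.0
turn frac (tool) [-0.0004  0.0004  0.0001] rows 1.0
```

servo_tool --motion '[{"travel": [0.0509, -0.1259, 0.0073], "rot": [0, 0, 0], "hand": 0}, {"travel": [0.0509, -0.1259, 0.0073], "rot": [0, 0, 0], "hand": 0}, {"travel": [0.0509, -0.1259, 0.0073], "rot": [0, 0, 0], "hand": 0}, {"travel": [0.0509, -0.1259, 0.0073], "rot": [0, 0, 0], "hand": 0}, {"travel": [0.0509, -0.1259, 0.0073], "rot": [0, 0, 0], "hand": 0}, {"travel": [0.0509, -0.1259, 0.0073], "rot": [0, 0, 0], "hand": 0}, {"travel": [0.0509, -0.1259, 0.0073], "rot": [0, 0, 0], "hand": 0}, {"travel": [0.0509, -0.1259, 0.0073], "rot": [0, 0, 0], "hand": 0}]'

```text
clock: 30.83
position: [402.3, -52.8, 159.0]
ee_rot: [0.992, 0.123, -0.002, 0.0]
contact_force: [0.6, -0.5, -1.8]
gripper_width: 11.1
grasp_force: 59.0
```

servo_tool --motion '[{"travel": [0, 0, 0], "rot": [0, 0, 0], "hand": 0}, {"travel": [0, 0, 0], "rot": [0, 0, 0], "hand": 0}, {"travel": [0, 0, 0], "rot": [0, 0, 0], "hand": 0}, {"travel": [0, 0, 0], "rot": [0, 0, 0], "hand": 0}]'

```text
clock: 31.17
position: [402.9, -55.0, 159.7]
ee_rot: [0.992, 0.123, -0.001, 0.0]
contact_force: [-0.1, -0.1, -1.9]
gripper_width: 11.4
grasp_force: 59.3
```

```bash
python3 - <<'E'
from k import *
s,M=held(); im,d,K,C=snap("wrist"); np.savez("w10",im=im,d=d,K=K,C=C)
L=(cloud(d,K,C)-s["position"])@M
u=(d>0)&(abs(L[...,1])<33)&(L[...,0]>100)&(L[...,0]<175)
m=u&(L[...,2]>-8)&(L[...,2]<-4); print("spindle top in tool",m.sum(),np.percentile(L[m],[1,99],0).round(1) if m.any() else '')
m=u&(L[...,2]>9)&(L[...,2]<20); print("washer top z in tool",m.sum(),np.median(L[m],0).round(1),np.percentile(L[m][:,2],[5,95]).round(1))
R=Ro.from_rotvec([0,0,np.radians(14.1)])*Ro.from_matrix(np.diag([1,-1,-1.])); x=R.as_matrix()[:,0]
for k in(0,):
    p=np.array([532.6,-20.8,0])-39.2*x; p[2]=159.4; plan(p,R)
E
```

```text
n 10383 plane [3.2000e-03 1.3000e-03 6.4403e+00] z at seat x=41 6.5696598454240425 tip x 80.99322761425614
35 outer -28.0 27.5 slot -10.2 10.5
45 outer -27.7 27.6 slot -10.4 10.3
55 outer -28.1 27.6 slot -10.2 10.1
62 outer -28.0 27.9 slot -10.2 9.9
spindle top in tool 0 
washer top z in tool 5929 [114.3  -1.2  15. ] [13.7 18.3]
t 31.27 at [403.1 -55.2 160.1] shift frac [ 0.379  -0.0076  0.0025] rows 3.0
turn frac (tool) [-0.      0.0002 -0.0001] rows 1.0
```

servo_tool --motion '[{"travel": [0.02, -0.0076, 0.002], "rot": [0, 0, 0], "hand": 0}, {"travel": [0.04, 0, 0], "rot": [0, 0, 0], "hand": 0}, {"travel": [0.04, 0, 0], "rot": [0, 0, 0], "hand": 0}, {"travel": [0.04, 0, 0], "rot": [0, 0, 0], "hand": 0}, {"travel": [0.04, 0, 0], "rot": [0, 0, 0], "hand": 0}, {"travel": [0, 0, 0], "rot": [0, 0, 0], "hand": 0}, {"travel": [0, 0, 0], "rot": [0, 0, 0], "hand": 0}, {"travel": [0, 0, 0], "rot": [0, 0, 0], "hand": 0}]'

```text
clock: 31.93
position: [446.3, -41.4, 159.7]
ee_rot: [0.992, 0.123, -0.001, -0.0]
contact_force: [-0.2, -0.1, -1.8]
gripper_width: 10.7
grasp_force: 59.3
```

```bash
python3 - <<'E'
from k import *
R=Ro.from_rotvec([0,0,np.radians(14.1)])*Ro.from_matrix(np.diag([1,-1,-1.])); x=R.as_matrix()[:,0]
p=np.array([532.6,-20.8,0])-39.2*x; p[2]=159.4; plan(p,R)
im,d,K,C=snap("side"); save(cv2.resize(im[160:280,230:390],(800,600),interpolation=cv2.INTER_CUBIC),"s11.png")
E
```

```text
t 31.93 at [446.3 -41.4 159.7] shift frac [0.1979 0.0045 0.0009] rows 2.0
turn frac (tool) [-0.      0.0002  0.0002] rows 1.0
```

View pics/s11.png

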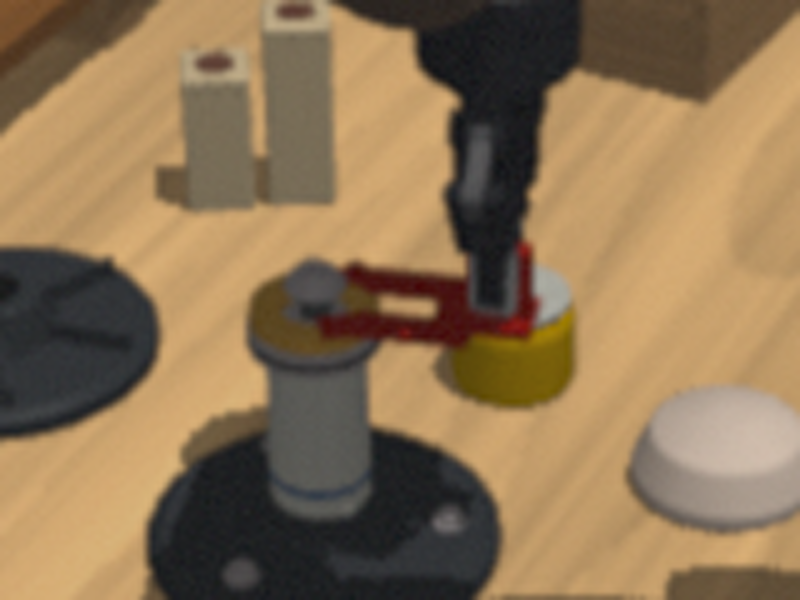

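The side crop shows the stack seated on the spindle (sleeve with the blue line low, bearing, washer at (310,320)). The fork's prongs at (350,270) and (325,330) are entering on either side of the neck. Keep sliding.

servo_tool --motion '[{"travel": [0.03, 0.0045, 0], "rot": [0, 0, 0], "hand": 0}, {"travel": [0.03, 0, 0], "rot": [0, 0, 0], "hand": 0}, {"travel": [0.03, 0, 0], "rot": [0, 0, 0], "hand": 0}, {"travel": [0.03, 0, 0], "rot": [0, 0, 0], "hand": 0}, {"travel": [0.03, 0, 0], "rot": [0, 0, 0], "hand": 0}, {"travel": [0, 0, 0], "rot": [0, 0, 0], "hand": 0}, {"travel": [0, 0, 0], "rot": [0, 0, 0], "hand": 0}]'

```text
clock: 32.57
position: [483.7, -33.1, 159.7]
ee_rot: [0.992, 0.123, -0.0, -0.0]
contact_force: [-0.6, 0.9, -2.1]
gripper_width: 11.1
grasp_force: 59.3
```

servo_tool --motion '[{"travel": [0.024, 0, 0], "rot": [0, 0, 0], "hand": 0}, {"travel": [0.024, 0, 0], "rot": [0, 0, 0], "hand": 0}, {"travel": [0, 0, 0], "rot": [0, 0, 0], "hand": 0}, {"travel": [0, 0, 0], "rot": [0, 0, 0], "hand": 0}, {"travel": [0, 0, 0], "rot": [0, 0, 0], "hand": 0}]'

```text
clock: 32.98
position: [494.9, -30.3, 160.0]
ee_rot: [0.992, 0.123, -0.0, -0.0]
contact_force: [0.3, 0.8, -2.4]
gripper_width: 11.2
grasp_force: 59.3
```

```bash
python3 - <<'E'
from k import *
R=Ro.from_rotvec([0,0,np.radians(14.1)])*Ro.from_matrix(np.diag([1,-1,-1.])); x=R.as_matrix()[:,0]
p=np.array([532.6,-20.8,0])-39.2*x; p[2]=156.3; plan(p,R); print(sensors.read_state()["contact_force"])
E
```

```text
t 32.98 at [494.9 -30.3 160. ] shift frac [-0.0013 -0.0002  0.0147] rows 1.0
turn frac (tool) [-0.      0.      0.0002] rows 1.0
[ 0.26400037  0.78190199 -2.40172971]
```

servo_tool --motion '[{"travel": [0, 0, 0.008], "rot": [0, 0, 0], "hand": 0}, {"travel": [0, 0, 0.006], "rot": [0, 0, 0], "hand": 0}, {"travel": [0, 0, 0.004], "rot": [0, 0, 0], "hand": 0}, {"travel": [0, 0, 0], "rot": [0, 0, 0], "hand": 0}, {"travel": [0, 0, 0], "rot": [0, 0, 0], "hand": 0}]'

```text
clock: 33.4
position: [495.2, -30.4, 156.4]
ee_rot: [0.992, 0.124, 0.001, 0.0]
contact_force: [-2.3, -0.4, 4.6]
gripper_width: 11.0
grasp_force: 60.1
```

servo_tool --motion '[{"travel": [0, 0, 0], "rot": [0, 0, 0], "hand": 0.3}, {"travel": [0, 0, 0], "rot": [0, 0, 0], "hand": 0.5}, {"travel": [0, 0, 0], "rot": [0, 0, 0], "hand": 0.5}, {"travel": [0, 0, 0], "rot": [0, 0, 0], "hand": 0.5}, {"travel": [0, 0, -0.05], "rot": [0, 0, 0], "hand": 0.5}, {"travel": [0, 0, -0.1], "rot": [0, 0, 0], "hand": 0.5}, {"travel": [0, 0, -0.15], "rot": [0, 0, 0], "hand": 0.5}, {"travel": [-0.1, 0, -0.1], "rot": [0, 0, 0], "hand": 0.5}, {"travel": [-0.1, 0, 0], "rot": [0, 0, 0], "hand": 0.5}, {"travel": [0, 0, 0], "rot": [0, 0, 0], "hand": 0.5}]'

```text
clock: 34.23
position: [443.9, -43.1, 257.1]
ee_rot: [0.992, 0.123, 0.001, -0.001]
contact_force: [-0.7, 0.1, -0.8]
gripper_width: 42.6
grasp_force: 0.0
```

```bash
python3 - <<'E'
from k import *
s=sensors.read_state(); im,d,K,C=snap("wrist"); Q=cloud(d,K,C)
hsv=cv2.cvtColor(im,cv2.COLOR_RGB2HSV); red=((hsv[...,0]<8)|(hsv[...,0]>170))&(hsv[...,1]>150)&(d>0)&(np.hypot(Q[...,0]-525,Q[...,1]+22)<75)
p=Q[red&(Q[...,2]>140)&(Q[...,2]<156)]; top=Q[red&(Q[...,2]>180)]
for _ in range(4):
    A=np.c_[p[:,:2],np.ones(len(p))]; f=np.linalg.lstsq(A,p[:,2],rcond=None)[0]; r=p[:,2]-A@f; p=p[abs(r)<max(1.2,2*r.std())]
a=np.radians(14.1); x=np.array([np.cos(a),np.sin(a)]); y=np.array([-np.sin(a),np.cos(a)]); l=p[:,:2]-[532.6,-20.8]
print(len(p),"slope",f[:2].round(3),"z top",f@[532.6,-20.8,1],"(150) x range",np.percentile(l@x,[.3,99.7]),"(-58,43) y range",np.percentile(l@y,[.3,99.7]))
if len(top): print("tab",top[:,:2].mean(0),((top[:,:2].mean(0)-[532.6,-20.8])@x),"(-41)")
im,d,K,C=snap("side"); save(cv2.resize(im[160:280,230:390],(800,600),interpolation=cv2.INTER_CUBIC),"s12.png")
E
```

```text
6230 slope [ 0.018 -0.015] z top 149.78790396589474 (150) x range [-56.92444609  41.36953304] (-58,43) y range [-29.24732286  31.59430902]
tab [492.07100458 -29.71993122] -41.48096761197078 (-41)
```

View pics/s12.png

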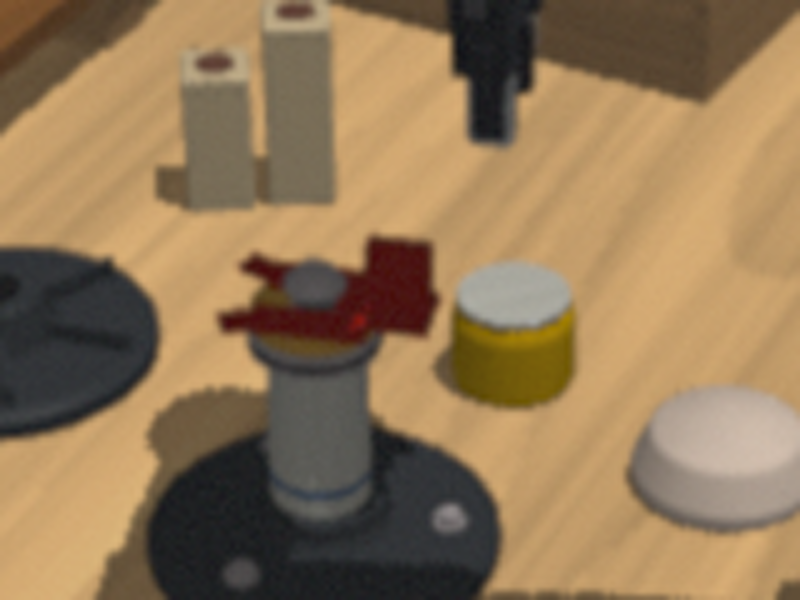

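The side crop shows the fork lying flat on the washer in the groove under the head (315,285), with the gripper away at (490,120). The wrist depth puts the seat within about 1 mm of the axis and the fork top at 149.8 mm (150 expected). Hand in.

servo_tool --motion '[{"travel": [0, 0, 0], "rot": [0, 0, 0], "hand": 0.5}, {"travel": [0, 0, 0], "rot": [0, 0, 0], "hand": 0.5}, {"travel": [0, 0, 0], "rot": [0, 0, 0], "hand": 0.5}]'

```text
clock: 34.58
position: [447.0, -42.4, 254.8]
ee_rot: [0.992, 0.124, -0.001, 0.0]
contact_force: [0.0, 0.4, 0.1]
gripper_width: 42.9
grasp_force: 0.0
```

```bash
python3 -c "
from bench import job_done
print(job_done())"
```

```text
the job is handed in; nothing more can be done
None
```

The job is handed in at about 35 s: sleeve (spigot down), bearing and washer are seated on the spindle, and the red keeper is home in the groove, flat on the washer and released; no verdict came back.

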